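Load the sample shaker and lock its tray with the cam

TASK

First turn the shaker's speed knob fully anticlockwise to its off stop. Then take the used red-lidded pot out of the blue tray and put it into the grey tub, and stand every white-lidded pot upright in a bay of the tray, all while the tray is still unlocked. Last, with the cam turned back anticlockwise to its open stop, slide the tray along its channel until its headed stud is inside the cam's mouth, and turn the red cam grip clockwise to its stop so that the curved slot draws the tray tight; leave everything released, with the knob still off, and do not disturb the mortar, wash bottle or test-tube rack.

Things in the scene. Friction and masses are not known exactly. Their poses are not given: they have to be found in the camera images.
- speed (a joint): speed knob on the white controller box, rad: 0 = off, the fully anticlockwise stop; grows clockwise seen from above (up to 4.5). Turns with light friction and stays where left; starts somewhere between 1.6 and 2.6
- speed_grip (a point): point on the speed knob's vertical axis at the height to grip, 82 mm above the bench. The black grip bar is 49 mm long (along this point's own x axis, which turns with the knob), 14 mm thick, its top 7 mm above this point and its underside (a disc of 26 mm radius) 23 mm below; the box is 120 x 120 x 45 mm
- cam (a joint): brass cam at the shaker's +y end, rad: 0 = open stop, the mouth of its slot faces the tray; grows clockwise seen from above to the stop at 2.4 (locked). The spiral wall draws the stud head in between about 0.4 and 2.0 and holds it from there. Takes up to about 0.3 N m; stays where left. Starts part-turned, 0.5 to 1.0
- cam_grip (a point): point on the cam's vertical axis at the height to grip, 112 mm above the bench. The red grip bar is 58 mm long (along this point's own y axis, which turns with the cam; its white mark lies toward -y, over the mouth), 14 mm thick, from 94 to 126 mm above the bench. Below it: hub of 9 mm radius and a spiral wall of 27 to 40 mm inner radius, its top 69 mm above the bench
- shaker: fixed white bench unit 124 x 430 x 50 mm, origin under its centre. Its y axis is the direction in which the tray slides to be docked; the tray channel lies along it between two 12 mm high rails (2 mm play each side). Cam axis at y = 155 mm. Black sprung rubber pads face the tray: the tray's front touches them when the tray's centre is at y = -37 mm, they then push back with 4 to 8 N over the last 8 mm; drawn tight it is at y = -29 mm
- tray_mid (a point): centre of the blue tray's inner floor (4 mm above its underside, 54 mm above the bench). The tray is 66 x 236 mm (y along the slide, + toward the cam), side walls 18 mm and end walls 22 mm high, loose, 300 g; four bays in a row, 54 mm along y x 58 mm, parted by ribs 7 mm high over the floor. It starts with its centre 37 to 55 mm short of the docked place, in the channel
- tray_handle (a point): middle of the tray's upright handle fin at its rear (-y) end: 14 mm thick in x, 42 mm long in y, its top 16 mm above this point; this point is 48 mm above the tray's underside and 139 mm behind the tray's centre. The tray slides with about 1 to 3 N
- stud_head (a point): centre of the steel stud's drum-shaped head (12 mm diameter, 27 mm high, upright) at the tray's front, on an 8 mm neck, 163 mm ahead of the tray's centre. It must be nearer than 33 mm to the cam axis before the cam is turned, to be caught; drawn tight it is 21 mm from it. Touching the rubber pads it is at 29 mm
- bay0 (a point): centre of the floor of tray bay 0 (nearest the cam), 54 mm above the bench; takes one pot
- bay1 (a point): centre of the floor of tray bay 1 (in between), 54 mm above the bench; takes one pot
- bay2 (a point): centre of the floor of tray bay 2 (in between), 54 mm above the bench; takes one pot
- bay3 (a point): centre of the floor of tray bay 3 (nearest the handle), 54 mm above the bench; takes one pot
- pot0_mid (a point): centre (half-way up, 27 mm above its underside) of a white-lidded sample pot: clear body with yellow or brown contents, 46 mm diameter, lid 49 mm diameter over the top 16 mm, 54 mm high, 90 g; 2 to 4 of these are present
- pot1_mid (a point): centre (half-way up, 27 mm above its underside) of a white-lidded sample pot: clear body with yellow or brown contents, 46 mm diameter, lid 49 mm diameter over the top 16 mm, 54 mm high, 90 g; 2 to 4 of these are present
- pot2_mid (a point): centre (half-way up, 27 mm above its underside) of a white-lidded sample pot: clear body with yellow or brown contents, 46 mm diameter, lid 49 mm diameter over the top 16 mm, 54 mm high, 90 g; 2 to 4 of these are present
- pot3_mid (a point): centre (half-way up, 27 mm above its underside) of a white-lidded sample pot: clear body with yellow or brown contents, 46 mm diameter, lid 49 mm diameter over the top 16 mm, 54 mm high, 90 g; 2 to 4 of these are present
- old_mid (a point): centre of the used pot, same sizes as the others (54 mm high, 27 mm above its underside), red lid; it starts in bay 1 of the tray
- tub_in (a point): centre of the inner floor of the grey tub, 140 x 140 x 55 mm outside, walls 4 mm, fixed on the bench
- tray: the tray's body; origin at the centre of its underside, axes as tray_mid
- mortar: bystander: white mortar with pestle, 100 mm across, origin under its centre
- wash: bystander: wash bottle 66 mm diameter, 150 mm high, origin under its centre
- rack: bystander: wooden test-tube rack 60 x 180 x 97 mm, origin under its centre
Not all that is in view belongs to the job. Leave any black look-alike of the part that bears pot2_mid alone.

How it is judged (in metres and radians):
On the way, in this order (a step that is already met when the one before it is completed fails the run):
1. the speed knob is turned off, fully anticlockwise (value of joint speed below 0.1 rad), for 0.2 s.
2. the used pot is in the tub and every white-lidded pot stands in the tray, with the tray not yet locked (x of old_mid in the frame of tub_in between -0.066 and 0.066 m and y of old_mid in the frame of tub_in between -0.066 and 0.066 m and z of old_mid in the frame of tub_in between 0.01 and 0.05 m and x of pot0_mid in the frame of tray_mid between -0.028 and 0.028 m and y of pot0_mid in the frame of tray_mid between -0.114 and 0.114 m and z of pot0_mid in the frame of tray_mid between 0.015 and 0.035 m and angle between each of pot0_mid, pot1_mid, pot2_mid, pot3_mid's own z axis and vertical below 0.15 rad and x of pot1_mid in the frame of tray_mid between -0.028 and 0.028 m and y of pot1_mid in the frame of tray_mid between -0.114 and 0.114 m and z of pot1_mid in the frame of tray_mid between 0.015 and 0.035 m and x of pot2_mid in the frame of tray_mid between -0.028 and 0.028 m and y of pot2_mid in the frame of tray_mid between -0.114 and 0.114 m and z of pot2_mid in the frame of tray_mid between 0.015 and 0.035 m and x of pot3_mid in the frame of tray_mid between -0.028 and 0.028 m and y of pot3_mid in the frame of tray_mid between -0.114 and 0.114 m and z of pot3_mid in the frame of tray_mid between 0.015 and 0.035 m and value of joint cam below 1.3 rad), for 0.2 s.
3. the cam is turned home and has drawn the stud tight (value of joint cam above 2.1 rad and horizontal distance between stud_head and cam_grip below 0.0245 m), for 0.2 s.
At the end, for the whole second after the job is handed in: speed knob within 0.1 rad of off; used pot inside the tub; every white-lidded pot upright (within 0.15 rad) in the tray; cam beyond 2.1 rad with the stud head within 24.5 mm of the cam axis (home is 21 mm); tray at rest (all of step 3 and value of joint speed below 0.1 rad and x of old_mid in the frame of tub_in between -0.066 and 0.066 m and y of old_mid in the frame of tub_in between -0.066 and 0.066 m and z of old_mid in the frame of tub_in between 0.01 and 0.05 m and x of pot0_mid in the frame of tray_mid between -0.028 and 0.028 m and y of pot0_mid in the frame of tray_mid between -0.114 and 0.114 m and z of pot0_mid in the frame of tray_mid between 0.015 and 0.035 m and angle between each of pot0_mid, pot1_mid, pot2_mid, pot3_mid's own z axis and vertical below 0.15 rad and x of pot1_mid in the frame of tray_mid between -0.028 and 0.028 m and y of pot1_mid in the frame of tray_mid between -0.114 and 0.114 m and z of pot1_mid in the frame of tray_mid between 0.015 and 0.035 m and x of pot2_mid in the frame of tray_mid between -0.028 and 0.028 m and y of pot2_mid in the frame of tray_mid between -0.114 and 0.114 m and z of pot2_mid in the frame of tray_mid between 0.015 and 0.035 m and x of pot3_mid in the frame of tray_mid between -0.028 and 0.028 m and y of pot3_mid in the frame of tray_mid between -0.114 and 0.114 m and z of pot3_mid in the frame of tray_mid between 0.015 and 0.035 m and linear speed of tray below 0.03 m/s); the robot touches nothing.
It fails at once if the mortar is shoved more than 30 mm or tipped (distance of mortar from where it was at the start of the episode above 0.03 m or angle between mortar's own z axis and vertical above 0.4 rad).
It fails at once if the wash bottle is shoved more than 30 mm or tipped (distance of wash from where it was at the start of the episode above 0.03 m or angle between wash's own z axis and vertical above 0.4 rad).
It fails at once if the test-tube rack is shoved more than 30 mm or tipped (distance of rack from where it was at the start of the episode above 0.03 m or angle between rack's own z axis and vertical above 0.4 rad).
Of pot0, pot1, pot2, pot3 only 2 to 4 are there at a start; the rules pass over those that are not, and their reading is None.
At some moment in a run one of pot0, pot1, pot2, pot3 may be knocked a few centimetres aside while the robot is not near it.
It also fails if it takes over 208 s, if anything falls off the work surface, if the arm or the gripper's body presses on something with over 40 N, if the wrist force passes 120 N, or if a joint passes its speed limit or range.

ROBOT

A 6-joint arm with a two-finger parallel gripper is mounted at the origin on the work surface. World frame = base frame: x ahead of the robot, y to its left, z up, the work surface at z = 0. Lengths are in mm, angles in rad, forces in N, time in s.
With the tool pointing down it reaches from about 225 to 875 mm from the base axis. Payload 3.4 kg.
Tool frame: the origin (TCP) lies at the very end of the fingers, on their centre line; the grasp point (between the pads) lies 19 mm behind it; z points along the fingers, y is the line along which they close (so a half turn about z gives the same grasp; the last joint's range is limited). The gripper opens to 85 mm and grips with 20 to 120 N. Pads are 22 mm wide; open, the fingers measure 114 mm over their backs; the gripper's body (76 mm by 85 mm) begins 54 mm behind the grasp point. The pads swing forward as they close: fully open they stand 13 mm farther back than shut.
Start: joints at [-1.264, 0.276, 1.505, -0, 1.361, -0.121], TCP at [238.553, -523.216, 231.328] pointing down, gripper open.
Joint ranges: [-2.89, 2.89], [-0.75, 2.08], [0.22, 2.7], [-1.18, 4.32], [0.11, 2.71], [-2.7, 2.7]. Speed limits (rad/s): [2.57, 2.57, 3.14, 3.14, 3.14, 3.14].

INTERFACE

Orientations are given as a rotation vector (axis times angle).
In Python, from station import robot gives the robot as it stands. The module is installed in compiled form; this text tells all that it offers.
- The arm moves only by the shell command python3 -m creep 'ROWS' [OPENING] [FORCE]. ROWS is JSON, a list of rows, each a list of 6 numbers: the shift along the tool's x, y, z in m, then the turn, a rotation vector about the tool's x, y, z in degrees. A call has exactly 10 rows; each row is the pose to reach, as a shift and turn from the pose commanded when the call began, along the tool's axes at that moment; what a row does not reach only later rows make up. A row lasts 1/10 s, in which the tool goes at most 50 mm and 8.59 degrees, less where a joint would pass 70% of its speed; a pose out of reach is approached as far as the arm can. A call with a gripper value outside its range is refused whole. OPENING is the gripper command: -1 is shut, 1 is fully open, values between are in proportion, set as the call begins (- or left out, the last holds). The fingers move at their own pace and stop on an object; FORCE is the grip in N (left out, the last holds). Time passes only in rows, so rows that repeat a pose let the fingers close, or fill a call up. It gives the time, the measured TCP pose, the force, the opening and the grip force at its end, in the units of the state.
- robot.sense(): the state, without advancing time (a new reading comes with each control period).
- robot.snapshot(name): name is "scene" or "side" or "wrist"; returns a dict with "frame" (480x640x3 uint8, red, green, blue), "K" (3x3 intrinsics, pixels), "R" (3x3) and "t" (3): a world point X has camera coordinates R X + t; the wrist camera has in their place "tool_from_camera" (4x4, takes a point from camera to tool coordinates, whose origin is the TCP and whose axes are the flange's). Camera axes: x right, y down, z forward; pixel columns grow to the right and rows downward; lengths in mm; the calibration is good to about 2 mm. A picture is of the moment at which its call begins: read the wrist's pose just before it. There is no depth.
- robot.sign_off(): hands the job in; it is judged then, once.
The state is a dict: "t": time; "q": joint angles; "joint_vel": joint speeds; "joint_efforts": joint torques, N m; "eef_pos": TCP position; "ee_rot": TCP orientation; "ft_force": force on the tool from outside, world axes, zero at the start; "wrist_torque": the same for the moment, N m; "finger_gap": opening from 0.0 (shut) to 1.0 (fully open); "grip_force": force on a finger pad.
Only numpy, scipy, OpenCV 4.12 (cv2) and the standard library are available. Lean on these libraries where they do the work, as an engineer would, in place of code of your own. Each camera call takes 0.05 s, during which the arm holds its last target. There are 200 camera calls.

## Working session

There is one attempt and no reset: what is moved stays moved. The work goes in short steps, Python scripts to look and compute and a shell command to move; the robot and the scene stay as the last step left them, time stands still between calls to the robot, and variables do not carry over. Pictures are saved under pics/ and viewed, at most 14 in all, crops included, and the job is handed in when it is done.

```bash
mkdir -p pics
python3 - <<'E'
from station import robot
import cv2,pickle
s=robot.sense();print({k:s[k] for k in('t','eef_pos','ee_rot','finger_gap')})
d={}
for n in("scene","side"):
    p=robot.snapshot(n);d[n]=p;cv2.imwrite(f"pics/{n}0.png",p["frame"][:,:,::-1]);print(n,p["K"],p["R"],p["t"])
pickle.dump(d,open("cal.pkl","wb"))
E
```

```text
{'t': 0.0, 'eef_pos': array([ 238.36261324, -522.66345494,  230.41536721]), 'ee_rot': array([-3.06816907e+00, -6.66418041e-01,  3.11934813e-04]), 'finger_gap': 1.0014092712666351}
scene [[603.91954658   0.         309.73538712]
 [  0.         603.91954658 240.36427882]
 [  0.           0.           1.        ]] [[ 0.78849539  0.61503191  0.00327972]
 [ 0.4153615  -0.52856207 -0.74033571]
 [-0.45359656  0.58511356 -0.67222934]] [-449.5934342  -170.71986163 1596.79123913]
side [[581.75629778   0.         319.23457437]
 [  0.         581.75629778 238.39228425]
 [  0.           0.           1.        ]] [[-0.87476167 -0.48423344  0.01760659]
 [-0.3003398   0.51332978 -0.80392073]
 [ 0.38024731 -0.708527   -0.59447579]] [492.57507751 260.88495539 914.817588  ]
```

View pics/scene0.png

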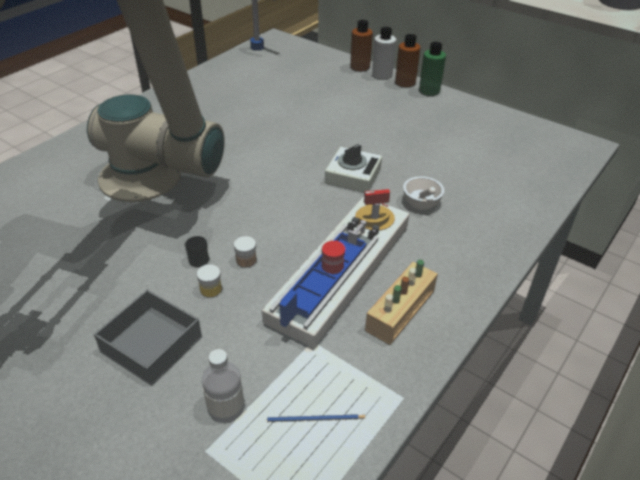

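View pics/side0.png

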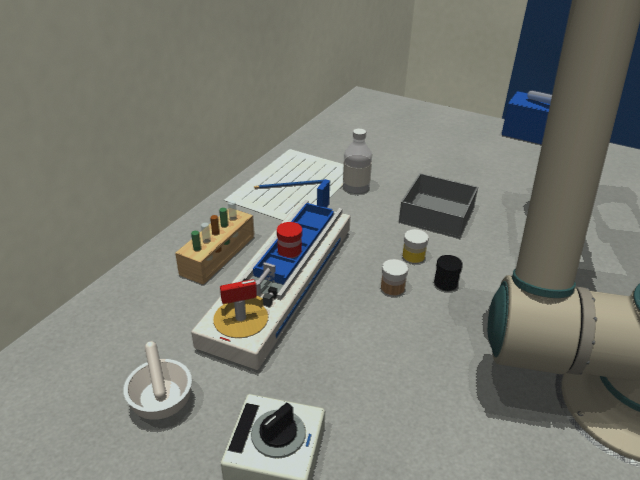

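The scene view shows white-lidded pots at (245,251) and (209,281). The black-lidded look-alike is at (197,251). The tray with the red pot is at (333,257), the knob at (352,155), the cam at (376,205) and the tub at (150,335). Next I'll enlarge crops from both views.

Run:
```python
import pickle,cv2,numpy as np
d=pickle.load(open("cal.pkl","rb"))
def crop(n,x,y,w,h,z):
    c=cv2.resize(d[n]["frame"][y:y+h,x:x+w,::-1],None,fx=z,fy=z,interpolation=cv2.INTER_CUBIC)
    for i in range(0,w,20): cv2.line(c,(i*z,0),(i*z,6),(0,255,0),1);cv2.putText(c,str(x+i),(i*z,16),0,.35,(0,255,0),1)
    for i in range(0,h,20): cv2.line(c,(0,i*z),(6,i*z),(0,255,0),1);cv2.putText(c,str(y+i),(8,i*z+4),0,.35,(0,255,0),1)
    return c
cv2.imwrite("pics/c1.png",np.hstack([crop("scene",260,180,160,150,4)]))
cv2.imwrite("pics/c2.png",np.hstack([crop("side",190,175,170,190,3)]))
a=crop("scene",180,230,80,70,5);b=crop("side",375,225,80,70,5)
e=crop("scene",320,130,80,50,5);f=crop("side",220,390,110,90,4)[:250,:400]
cv2.imwrite("pics/c3.png",np.vstack([np.hstack([a,b]),np.hstack([e,f])]))
```

```text
(no output)
```

View pics/c1.png

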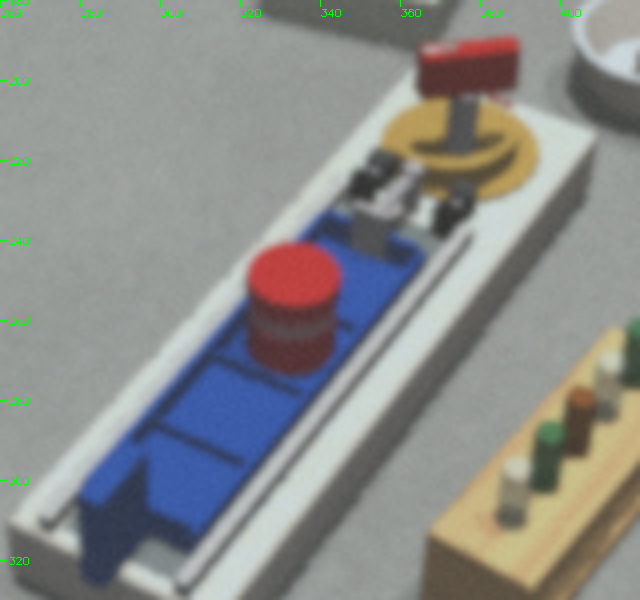

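View pics/c2.png

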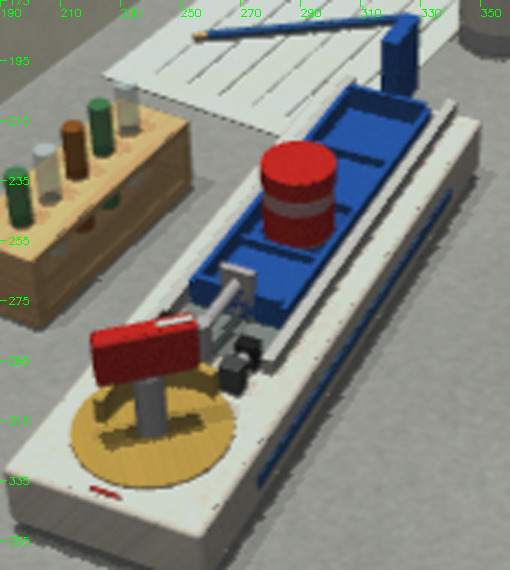

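View pics/c3.png

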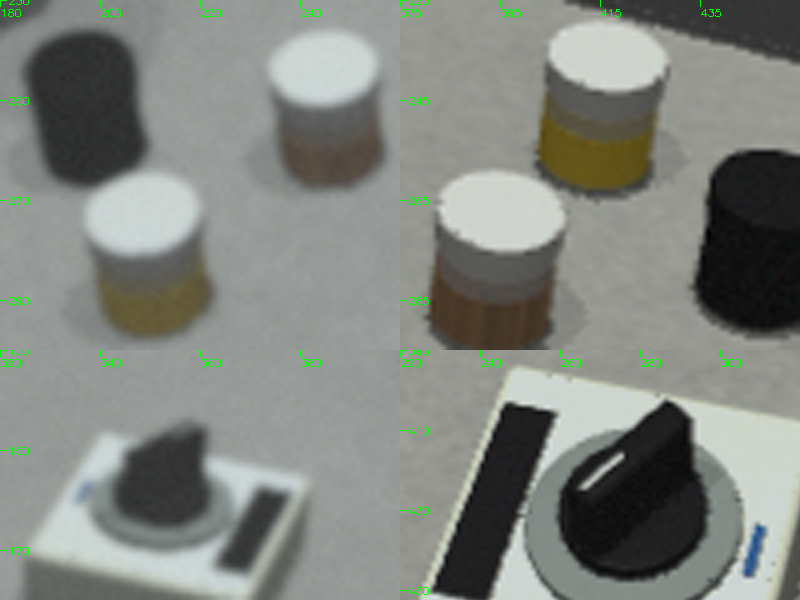

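Side crop: cam bar top centre at (239,284) with its white mark at the right end, red lid at (289,229), handle top at (324,183), knob bar from (264,424) to (290,404). Two white-lidded pots (brown and yellow contents) appear in both views, and the black-lidded one is the look-alike.

```bash
cat > loc.py <<'E'
import pickle,numpy as np,cv2
d=pickle.load(open("cal.pkl","rb"))
def plane(n,u,z):
    p=d[n];r=p["R"].T@np.linalg.inv(p["K"])@np.array([*u,1.]);c=-p["R"].T@p["t"]
    return c+r*(z-c[2])/r[2]
def tri(a,b):
    P=[d[n]["K"]@np.c_[d[n]["R"],d[n]["t"]] for n in("scene","side")]
    X=cv2.triangulatePoints(P[0],P[1],np.array(a,float),np.array(b,float))[:,0];return X[:3]/X[3]
E
python3 - <<'E'
from loc import *
np.set_printoptions(precision=1,suppress=True)
for n,a,b,z in[("cam",(377.5,191.7),(238.7,284.3),126),("red",(333.5,248.5),(289.3,229.3),108),("handle",(288.5,300.5),(324,182.7),114),
 ("brown",(245,243.6),(395.2,267.2),54),("yellow",(208.6,272.4),(416.4,236.4),54),("knob",(353,148.6),(277,414.3),89)]:
    print(n,plane("scene",a,z),plane("side",b,z),tri(a,b))
for n,l in[("scene",[(262.5,310),(409.3,213.3)]),("side",[(191.7,331.7),(256.7,356.7),(350,216.7)])]:
    print(n,[plane(n,u,50)[:2] for u in l])
print("tub",[plane("scene",u,55)[:2] for u in[(97,336),(149,292),(201,331)]],[plane("side",u,55)[:2] for u in[(417,176),(477,187),(401,205)]])
print("knobends",[plane("side",u,89)[:2] for u in[(264,424.5),(290,404)]],[plane("scene",u,89)[:2] for u in[(345,153),(361,145)]])
print("camends",[plane("side",u,126)[:2] for u in[(221,286.5),(256,282)]],[plane("scene",u,126)[:2] for u in[(365,192.5),(390,190)]])
print("wash,rack,mortar",plane("scene",(218,357),150),plane("side",(158,390),40))
E
```

```text
cam [614.2 188.  126. ] [609.  189.5 126. ] [611.8 188.8 124.3]
red [635.9  -6.  108. ] [631.2  -3.  108. ] [633.7  -4.7 106. ]
handle [ 657.6 -176.6  114. ] [ 651.4 -176.   114. ] [ 654.5 -176.6  112.4]
brown [441.2 -65.3  54. ] [435.9 -63.1  54. ] [438.  -64.2  51.9]
yellow [ 441.7 -177.6   54. ] [ 437.3 -175.6   54. ] [ 438.9 -176.8   52.2]
knob [442.7 341.9  89. ] [437.3 347.6  89. ] [439.4 345.9  85.6]
scene [array([ 595.6, -183.6]), array([668.2, 251.3])]
side [array([661.9, 255.9]), array([539.3, 247.9]), array([ 587., -176.])]
tub [array([ 397.5, -426.2]), array([ 387.8, -291.5]), array([ 542. , -297.8])] [array([ 523.8, -400.9]), array([ 386.9, -424.6]), array([ 508.4, -266. ])]
knobends [array([443.6, 369.7]), array([430.9, 324.6])] [array([438.2, 313.1]), array([449.4, 368.1])]
camends [array([630.4, 208.1]), array([588.2, 170.9])] [array([594. , 168.4]), array([632.7, 210.5])]
wash,rack,mortar [ 667.  -366.6  150. ] [635.8 368.9  40. ]
```

```bash
cat > to.py <<'E'
import sys
from station import robot
from scipy.spatial.transform import Rotation as R
import numpy as np
def go(x,y,z,psi):
    "shift (m) in tool axes and turn (deg) to reach TCP x,y,z mm, tool pointing down with its x axis at yaw psi"
    s=robot.sense();A=R.from_rotvec(s["ee_rot"])
    p=np.radians(psi);B=R.from_matrix(np.array([[np.cos(p),np.sin(p),0],[np.sin(p),-np.cos(p),0],[0,0,-1]]))
    print("t%.1f"%s["t"],np.round(A.inv().apply(np.array([x,y,z])-s["eef_pos"])/1000,4),np.round((A.inv()*B).as_rotvec(degrees=True),1),
      "psi %.1f"%np.degrees(np.arctan2(*A.as_matrix()[1::-1,0])),"eef",np.round(s["eef_pos"],1),"q1,q6",np.round(np.degrees(s["q"][[0,5]]),0),"F",np.round(s["ft_force"],1),"gap %.2f"%s["finger_gap"],"grip %.0f"%s["grip_force"])
if __name__=="__main__": go(*map(float,sys.argv[1:]))
E
python3 to.py 440 345 180 76.5
```

```text
t0.1 [ 0.5434 -0.7059  0.0518] [ -0.1  -0.1 -52. ] psi 24.5 eef [ 238.4 -522.7  230.5] q1,q6 [-72.  -7.] F [-0.6 -0.4  0.4] gap 1.00 grip 0
```

```bash
python3 -m creep '[[0.02,-0.026,0,0,0,0],[0.05,-0.065,0,0,0,0],[0.08,-0.104,0,0,0,0],[0.11,-0.143,0,0,0,0],[0.14,-0.182,0,0,0,0],[0.17,-0.221,0,0,0,0],[0.2,-0.26,0,0,0,0],[0.23,-0.3,0,0,0,0],[0.25,-0.325,0,0,0,0],[0.272,-0.353,0,0,0,0]]' 1 && python3 -m creep '[[0.03,-0.04,0.005,0,0,-6],[0.06,-0.08,0.01,0,0,-12],[0.09,-0.12,0.02,0,0,-19],[0.12,-0.16,0.03,0,0,-26],[0.15,-0.2,0.04,0,0,-33],[0.18,-0.24,0.045,0,0,-40],[0.21,-0.28,0.05,0,0,-47],[0.24,-0.32,0.05,0,0,-52],[0.272,-0.353,0.05,0,0,-52],[0.272,-0.353,0.05,0,0,-52]]'
python3 to.py 440 345 66 76.5
python3 - <<'E'
from station import robot
import cv2,pickle
s=robot.sense();p=robot.snapshot("wrist");pickle.dump((s,p),open("w1.pkl","wb"));cv2.imwrite("pics/w1.png",p["frame"][:,:,::-1])
E
```

```text
t: 1.1
eef_pos: [339.3, -87.5, 231.2]
ee_rot: [3.07, 0.667, 0.0]
ft_force: [1.8, -0.4, -0.3]
finger_gap: 1.001
grip_force: 0.0
t: 2.1
eef_pos: [442.5, 350.6, 180.3]
ee_rot: [-2.462, -1.949, -0.005]
ft_force: [1.0, -0.9, 0.2]
finger_gap: 1.0
grip_force: 0.0
t2.1 [-0.0064 -0.0013  0.1142] [ 0.  -0.2  0.3] psi 76.8 eef [442.5 350.6 180.3] q1,q6 [31. 44.] F [ 1.  -0.9  0.2] gap 1.00 grip 0
```

View pics/w1.png

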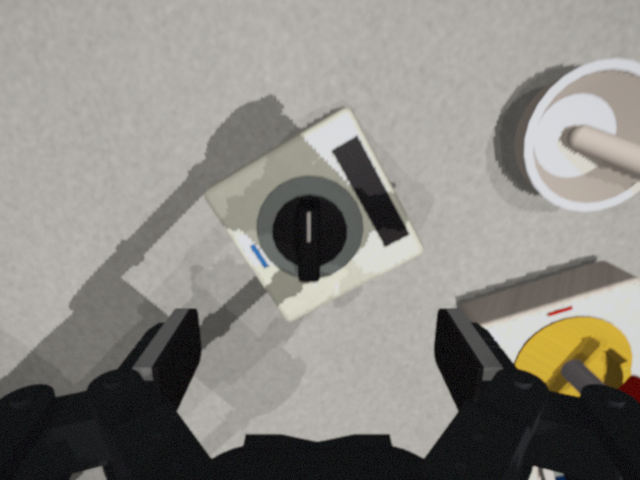

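```bash
cat > wl.py <<'E'
import numpy as np
from scipy.spatial.transform import Rotation as R
def wpos(s,p,u,z):
    A=R.from_rotvec(s["ee_rot"]).as_matrix();T=p["tool_from_camera"]
    c=A@T[:3,3]+s["eef_pos"];r=A@T[:3,:3]@np.linalg.inv(p["K"])@np.array([*u,1.])
    return np.round(c+r*(z-c[2])/r[2],1)
def wpix(s,p,X):
    A=R.from_rotvec(s["ee_rot"]).as_matrix();T=p["tool_from_camera"]
    q=np.linalg.inv(T)@np.r_[A.T@(np.array(X)-s["eef_pos"]),1];u=p["K"]@q[:3];return np.round(u[:2]/u[2],1)
E
python3 - <<'E'
import pickle;from wl import *
s,p=pickle.load(open("w1.pkl","rb"))
print(s["eef_pos"],p["tool_from_camera"])
print("dial",wpos(s,p,(310,227),47),"disc",wpos(s,p,(310,231),59),"box",wpos(s,p,(347,108),45),wpos(s,p,(290,320),45),wpos(s,p,(206,194),45),wpos(s,p,(424,250),45))
E
python3 to.py 440 345 66 76.5
```

```text
[442.51581896 350.5949162  180.26088071] [[-7.79510688e-04 -9.54437420e-01 -2.98410128e-01  7.64207948e+01]
 [ 9.99999026e-01 -3.98591984e-04 -1.33735013e-03  6.97197891e-01]
 [ 1.15747312e-03 -2.98410880e-01  9.54436801e-01 -1.42298116e+02]
 [ 0.00000000e+00  0.00000000e+00  0.00000000e+00  1.00000000e+00]]
dial [437.3 349.   47. ] disc [437.7 349.5  59. ] box [479.9 421.8  45. ] [404.7 279.6  45. ] [372.1 388.4  45. ] [513.9 312.4  45. ]
t2.1 [-0.0025 -0.0004  0.1141] [-0.   0.   0.2] psi 76.7 eef [441.  347.3 180.1] q1,q6 [31. 44.] F [-0.6 -1.5  0.1] gap 1.00 grip 0
```

```bash
python3 -m creep '[[0.0,0.001,0.012,0,0,0],[0.001,0.002,0.025,0,0,0],[0.001,0.003,0.04,0,0,0],[0.001,0.003,0.055,0,0,0],[0.001,0.003,0.07,0,0,0],[0.001,0.003,0.085,0,0,0],[0.001,0.003,0.095,0,0,0],[0.001,0.003,0.105,0,0,0],[0.001,0.003,0.113,0,0,0],[0.001,0.003,0.113,0,0,0]]' 1 && python3 to.py 438.5 347.5 66 76.5
```

```text
t: 3.15
eef_pos: [443.1, 344.4, 67.1]
ee_rot: [-2.467, -1.945, 0.003]
ft_force: [-0.4, 1.0, 0.5]
finger_gap: 1.001
grip_force: 0.0
t3.1 [ 0.0019 -0.0052  0.0011] [-0.1  0.1 -0. ] psi 76.5 eef [443.1 344.4  67.1] q1,q6 [31. 44.] F [-0.4  1.   0.5] gap 1.00 grip 0
```

```bash
python3 -m creep '[[0.001,-0.003,0.001,0,0,0],[0.002,-0.005,0.001,0,0,0],[0.002,-0.005,0.001,0,0,0],[0.002,-0.005,0.001,0,0,0],[0.002,-0.005,0.001,0,0,0],[0.002,-0.005,0.001,0,0,0],[0.002,-0.005,0.001,0,0,0],[0.002,-0.005,0.001,0,0,0],[0.002,-0.005,0.001,0,0,0],[0.002,-0.005,0.001,0,0,0]]' 1 && python3 -m creep '[[0,0,0,0,0,0],[0,0,0,0,0,0],[0,0,0,0,0,0],[0,0,0,0,0,0],[0,0,0,0,0,0],[0,0,0,0,0,0],[0,0,0,0,0,0],[0,0,0,0,0,0],[0,0,0,0,0,0],[0,0,0,0,0,0]]' -1 30 && python3 -m creep '[[0,0,0,0,0,-5],[0,0,0,0,0,-12],[0,0,0,0,0,-20],[0,0,0,0,0,-28],[0,0,0,0,0,-36],[0,0,0,0,0,-44],[0,0,0,0,0,-52],[0,0,0,0,0,-60],[0,0,0,0,0,-68],[0,0,0,0,0,-75]]' && python3 to.py 438.5 347.5 66 76.5; python3 -c "
from station import robot;s=robot.sense();print(s['wrist_torque'])"
```

```text
t: 4.15
eef_pos: [439.4, 348.2, 67.2]
ee_rot: [2.467, 1.945, -0.0]
ft_force: [0.3, -0.7, -0.7]
finger_gap: 0.999
grip_force: 0.0
t: 5.15
eef_pos: [437.0, 348.7, 67.5]
ee_rot: [-2.465, -1.942, 0.005]
ft_force: [-5.8, 1.8, 3.8]
finger_gap: 0.157
grip_force: 33.8
t: 6.15
eef_pos: [437.0, 348.8, 67.5]
ee_rot: [-0.765, -3.042, 0.0]
ft_force: [-5.0, 1.8, 3.5]
finger_gap: 0.158
grip_force: 33.7
t6.2 [-0.0019 -0.0004  0.0015] [-0.2 -0.2 75.3] psi 151.8 eef [437.  348.8  67.5] q1,q6 [ 31. -31.] F [-5.   1.8  3.5] gap 0.16 grip 34
[ 0.41351115  0.85618596 -0.03133097]
```

```bash
W='from station import robot;import numpy as np;s=robot.sense();print(s["wrist_torque"].round(2),s["ee_rot"].round(3))'; python3 -m creep '[[0,0,0,0,0,-3],[0,0,0,0,0,-6],[0,0,0,0,0,-9],[0,0,0,0,0,-12],[0,0,0,0,0,-15],[0,0,0,0,0,-18],[0,0,0,0,0,-21],[0,0,0,0,0,-24],[0,0,0,0,0,-27],[0,0,0,0,0,-30]]'; python3 -c "$W"; python3 to.py 438.5 347.5 66 76.5
```

```text
t: 7.15
eef_pos: [437.0, 348.8, 67.5]
ee_rot: [0.043, -3.137, -0.002]
ft_force: [-5.3, 2.7, 4.6]
finger_gap: 0.154
grip_force: 33.7
[ 0.43  0.84 -0.  ] [ 4.300e-02 -3.137e+00 -2.000e-03]
t7.2 [-0.0015 -0.0014  0.0015] [ -0.2  -0.2 105.1] psi -178.4 eef [437.  348.8  67.5] q1,q6 [ 31. -60.] F [-5.3  2.7  4.6] gap 0.15 grip 34
```

```bash
W='from station import robot;import numpy as np;s=robot.sense();print(s["wrist_torque"].round(2),s["ee_rot"].round(3))'; python3 -m creep '[[0,0,0,0,0,-2],[0,0,0,0,0,-3],[0,0,0,0,0,-5],[0,0,0,0,0,-6],[0,0,0,0,0,-8],[0,0,0,0,0,-9],[0,0,0,0,0,-11],[0,0,0,0,0,-12],[0,0,0,0,0,-14],[0,0,0,0,0,-15]]'; python3 -c "$W"; python3 -m creep '[[0,0,0,0,0,-2],[0,0,0,0,0,-3],[0,0,0,0,0,-5],[0,0,0,0,0,-6],[0,0,0,0,0,-8],[0,0,0,0,0,-9],[0,0,0,0,0,-11],[0,0,0,0,0,-12],[0,0,0,0,0,-14],[0,0,0,0,0,-15]]'; python3 -c "$W"; python3 to.py 438.5 347.5 66 76.5
```

```text
t: 8.15
eef_pos: [437.0, 348.8, 67.5]
ee_rot: [0.45, -3.105, -0.002]
ft_force: [-5.8, 3.0, 3.5]
finger_gap: 0.155
grip_force: 33.7
[ 0.4   0.86 -0.  ] [ 4.500e-01 -3.105e+00 -2.000e-03]
t: 9.15
eef_pos: [437.3, 349.0, 67.8]
ee_rot: [0.827, -3.026, -0.008]
ft_force: [-4.5, -0.5, 6.1]
finger_gap: 0.157
grip_force: 161.8
[-0.09  0.7  -4.85] [ 0.827 -3.026 -0.008]
t9.2 [-0.0003 -0.0019  0.0018] [ -0.   -0.5 134.1] psi -149.4 eef [437.3 349.   67.8] q1,q6 [ 31. -90.] F [-4.5 -0.5  6.1] gap 0.16 grip 162
```

```bash
python3 -m creep '[[0,0,0,0,0,0],[0,0,0,0,0,0],[0,0,0,0,0,0],[0,0,0,0,0,0],[0,0,0,0,0,0],[0,0,0,0,0,0],[0,0,0,0,0,0],[0,0,0,0,0,0],[0,0,0,0,0,0],[0,0,0,0,0,0]]' 1 && python3 -m creep '[[0,0,-0.02,0,0,0],[0,0,-0.05,0,0,0],[0,0,-0.08,0,0,0],[0,0,-0.11,0,0,0],[0,0,-0.13,0,0,0],[0,0,-0.15,0,0,0],[0,0,-0.15,0,0,0],[0,0,-0.15,0,0,0],[0,0,-0.15,0,0,0],[0,0,-0.15,0,0,0]]'
python3 - <<'E'
from station import robot
import cv2,pickle
s=robot.sense();p=robot.snapshot("wrist");pickle.dump((s,p),open("w2.pkl","wb"));a=p["frame"][:,:,::-1]
b=robot.snapshot("side")["frame"][:,:,::-1]
import numpy as np
cv2.imwrite("pics/w2.png",np.hstack([cv2.resize(a,(400,300)),cv2.resize(b,(400,300))]))
E
python3 to.py 440 -64 180 0
```

```text
t: 10.15
eef_pos: [439.4, 348.2, 67.2]
ee_rot: [-0.853, 3.024, -0.0]
ft_force: [-0.2, -0.4, -0.7]
finger_gap: 0.999
grip_force: 0.0
t: 11.15
eef_pos: [438.7, 347.8, 215.8]
ee_rot: [0.852, -3.021, 0.001]
ft_force: [-0.3, 0.7, 0.0]
finger_gap: 1.002
grip_force: 0.0
t11.2 [ 0.2144 -0.3517  0.0366] [   0.2   -0.  -148.5] psi -148.5 eef [439.  348.  216.2] q1,q6 [ 31. -90.] F [-0.4  0.7 -0.5] gap 1.00 grip 0
```

View pics/w2.png

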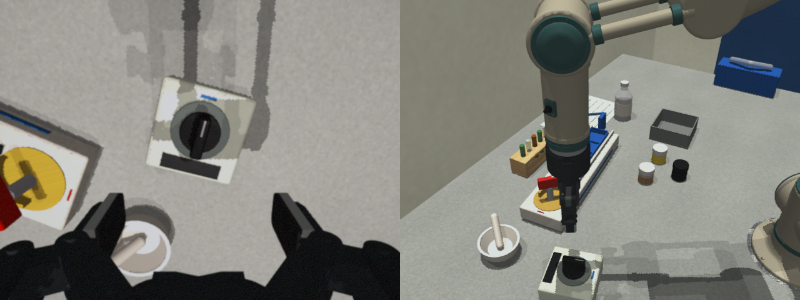

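Knob is at its stop: the torque spiked to 4.85 N m there, and the bar's mark points at the blue off mark. Next is the red pot.

```bash
python3 to.py 634 -5 215 96.7; python3 to.py 515 200 215 96.7
```

```text
t11.2 [ 0.0182 -0.4028  0.0012] [-1.000e-01 -1.000e-01  1.148e+02] psi -148.5 eef [439.  348.  216.2] q1,q6 [ 31. -90.] F [-0.4  0.7 -0.5] gap 1.00 grip 0
t11.2 [ 0.0125 -0.1659  0.0012] [-1.000e-01 -1.000e-01  1.148e+02] psi -148.5 eef [439.  348.  216.2] q1,q6 [ 31. -90.] F [-0.4  0.7 -0.5] gap 1.00 grip 0
```

```bash
python3 -m creep '[[0.001,-0.02,0,0,0,6],[0.002,-0.04,0,0,0,13],[0.004,-0.07,0,0,0,20],[0.006,-0.1,0,0,0,28],[0.008,-0.13,0,0,0,36],[0.01,-0.16,0,0,0,44],[0.01,-0.185,0,0,0,52],[0.01,-0.2,0,0,0,60],[0.01,-0.2,0,0,0,65],[0.01,-0.2,0,0,0,65]]'; python3 to.py 634 -5 215 96.7
```

```text
t: 12.25
eef_pos: [535.5, 171.9, 216.7]
ee_rot: [-0.906, -3.007, 0.001]
ft_force: [-0.8, 0.1, -0.0]
finger_gap: 0.999
grip_force: 0.0
t12.2 [-0.1799 -0.093   0.0016] [-0.1 -0.  49.8] psi 146.5 eef [535.5 171.9 216.7] q1,q6 [ 11. -46.] F [-0.8  0.1 -0. ] gap 1.00 grip 0
```

```bash
python3 -m creep '[[-0.03,-0.015,0,0,0,8],[-0.06,-0.03,0,0,0,16],[-0.09,-0.045,0,0,0,24],[-0.12,-0.06,0,0,0,32],[-0.15,-0.078,0,0,0,40],[-0.17,-0.088,0,0,0,46],[-0.18,-0.093,0,0,0,50],[-0.18,-0.093,0,0,0,50],[-0.18,-0.093,0,0,0,50],[-0.18,-0.093,0,0,0,50]]'; python3 to.py 634 -5 78 96.7
python3 - <<'E'
from station import robot
import cv2,pickle
s=robot.sense();p=robot.snapshot("wrist");pickle.dump((s,p),open("w3.pkl","wb"));cv2.imwrite("pics/w3.png",p["frame"][:,:,::-1])
E
```

```text
t: 13.25
eef_pos: [633.6, -3.3, 217.2]
ee_rot: [-2.088, -2.346, 0.0]
ft_force: [0.7, -0.6, -0.4]
finger_gap: 0.996
grip_force: 0.0
t13.2 [-0.0018  0.0002  0.1392] [-0. -0. -0.] psi 96.7 eef [633.6  -3.3 217.2] q1,q6 [ -7. -13.] F [ 0.7 -0.6 -0.4] gap 1.00 grip 0
```

View pics/w3.png

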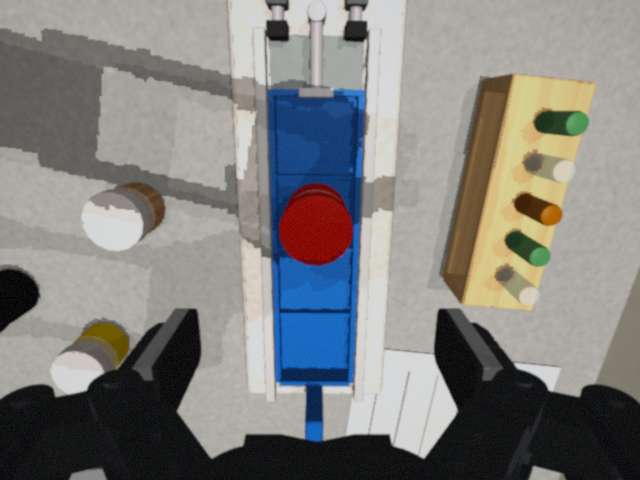

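Run:
```python
import pickle;from wl import *
s,p=pickle.load(open("w3.pkl","rb"))
for n,u,z in[("red",(316,225),108),("rib01",(317,174),61),("rib23",(315,311),61),("rearwall top",(315,383),72),("frontwall",(317,93),72),("stud",(317,11),77),("brown",(113,221),54),("yellow",(85,366),54),("handle",(314,388),114)]: print(n,wpos(s,p,u,z))
```

```text
red [632.6   1.6 108. ]
rib01 [630.2  27.4  61. ]
rib23 [641.5 -84.7  61. ]
rearwall top [ 648.6 -146.    72. ]
frontwall [623.7  83.2  72. ]
stud [618.2 131.   77. ]
brown [475.5 -28.8  54. ]
yellow [ 446.3 -165.7   54. ]
handle [ 645.  -118.4  114. ]
```

```bash
cat > shot.py <<'E'
import sys,pickle,cv2
from station import robot
n=sys.argv[1];s=robot.sense();p=robot.snapshot("wrist");pickle.dump((s,p),open(n+".pkl","wb"));cv2.imwrite(f"pics/{n}.png",p["frame"][:,:,::-1]);print("eef",s["eef_pos"].round(1),s["ee_rot"].round(4))
E
python3 shot.py w4
python3 - <<'E'
import pickle,cv2;from wl import *
from station import robot
s,p=pickle.load(open("w4.pkl","rb"));f=p["frame"]
hsv=cv2.cvtColor(f,cv2.COLOR_RGB2HSV)
m=((hsv[...,1]>200)&((hsv[...,0]<6)|(hsv[...,0]>174))&(hsv[...,2]>60)).astype(np.uint8)
cs=max(cv2.findContours(m,0,2)[0],key=cv2.contourArea);print(cv2.boundingRect(cs),cv2.minEnclosingCircle(cs))
for X in[(632.6,-4.7,108),(632.6,1.6,108)]: print(wpix(s,p,X))
p2=robot.snapshot("side");f=p2["frame"];cv2.imwrite("pics/s4.png",f[:,:,::-1])
# predicted pixels of the side rim of shaker etc: print projections of candidate lid centres
for X in[(632.6,-4.7,108),(632.6,1.6,108)]:
    u=p2["K"]@(p2["R"]@np.array(X)+p2["t"]);print("side",u[:2]/u[2])
cv2.imwrite("pics/w4c.png",np.hstack([cv2.resize(p["frame"][170:290,240:400,::-1],None,fx=2.5,fy=2.5),cv2.resize(p["frame"][170:290,60:220,::-1],None,fx=2.5,fy=2.5)]))
E
```

```text
eef [633.7  -3.2 217.3] [-2.0884 -2.3464 -0.    ]
(280, 184, 72, 80) ((315.525634765625, 223.7820587158203), 39.93358612060547)
[314.7 234.2]
[315.8 225. ]
side [289.13827665 228.64074027]
side [287.38685966 230.32681047]
```

View pics/w4c.png

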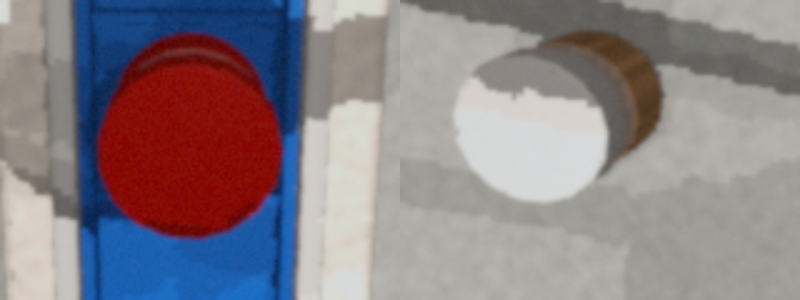

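```bash
python3 -m creep '[[0.001,-0.001,0.015,0,0,0],[0.001,-0.001,0.03,0,0,0],[0.001,-0.001,0.05,0,0,0],[0.001,-0.001,0.07,0,0,0],[0.001,-0.001,0.09,0,0,0],[0.001,-0.001,0.105,0,0,0],[0.001,-0.001,0.12,0,0,0],[0.001,-0.001,0.13,0,0,0],[0.001,-0.001,0.138,0,0,0],[0.001,-0.001,0.139,0,0,0]]' 1 && python3 -m creep '[[0,0,0,0,0,0],[0,0,0,0,0,0],[0,0,0,0,0,0],[0,0,0,0,0,0],[0,0,0,0,0,0],[0,0,0,0,0,0],[0,0,0,0,0,0],[0,0,0,0,0,0],[0,0,0,0,0,0],[0,0,0,0,0,0]]' -1 30 && python3 -m creep '[[0,0,-0.01,0,0,0],[0,0,-0.025,0,0,0],[0,0,-0.04,0,0,0],[0,0,-0.055,0,0,0],[0,0,-0.07,0,0,0],[0,0,-0.085,0,0,0],[0,0,-0.1,0,0,0],[0,0,-0.11,0,0,0],[0,0,-0.12,0,0,0],[0,0,-0.12,0,0,0]]'; python3 to.py 460 -350 190 90
```

```text
t: 14.4
eef_pos: [632.5, -3.2, 77.5]
ee_rot: [-2.09, -2.344, 0.001]
ft_force: [0.3, 0.3, -0.1]
finger_gap: 1.001
grip_force: 0.0
t: 15.4
eef_pos: [633.7, -3.6, 79.3]
ee_rot: [2.091, 2.343, 0.002]
ft_force: [-1.0, -0.3, 5.9]
finger_gap: 0.564
grip_force: 31.3
t: 16.4
eef_pos: [633.8, -3.6, 199.7]
ee_rot: [2.09, 2.343, 0.002]
ft_force: [0.5, -1.0, -0.4]
finger_gap: 0.565
grip_force: 31.2
t16.4 [-0.3245 -0.212   0.0094] [0.1 0.  6.5] psi 96.5 eef [633.8  -3.6 199.7] q1,q6 [ -7. -13.] F [ 0.5 -1.  -0.4] gap 0.57 grip 31
```

```bash
python3 -m creep '[[-0.015,-0.01,0,0,0,0],[-0.045,-0.03,0,0,0,0],[-0.085,-0.055,0,0,0,0],[-0.125,-0.08,0,0,0,2],[-0.165,-0.107,0,0,0,3],[-0.205,-0.133,0,0,0,4],[-0.245,-0.16,0,0,0,5],[-0.28,-0.185,0,0,0,6],[-0.31,-0.205,0,0,0,6],[-0.325,-0.212,0,0,0,6]]' && python3 -m creep '[[0,0,0,0,0,0],[0,0,0,0,0,0],[0,0,0,0,0,0],[0,0,0,0,0,0],[0,0,0,0,0,0],[0,0,0,0,0,0],[0,0,0,0,0,0],[0,0,0,0,0,0],[0,0,0,0,0,0],[0,0,0,0,0,0]]'; python3 shot.py w5
```

```text
t: 17.4
eef_pos: [456.0, -353.3, 197.4]
ee_rot: [-2.214, -2.226, 0.003]
ft_force: [-0.1, 0.6, -0.9]
finger_gap: 0.561
grip_force: 31.2
t: 18.4
eef_pos: [459.3, -350.5, 198.3]
ee_rot: [2.212, 2.231, -0.0]
ft_force: [-0.3, -0.8, -0.7]
finger_gap: 0.563
grip_force: 31.2
eef [ 459.3 -350.5  198.3] [ 2.2115e+00  2.2312e+00 -1.0000e-04]
```

View pics/w5.png

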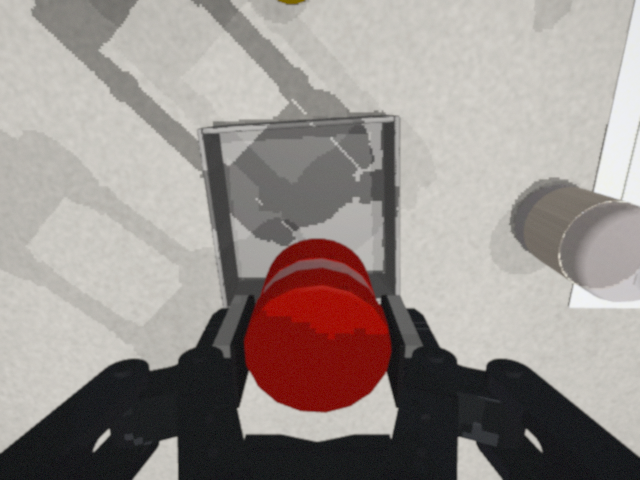

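```bash
python3 - <<'E'
import pickle;from wl import *
s,p=pickle.load(open("w5.pkl","rb"))
a=wpos(s,p,(202,129),55);b=wpos(s,p,(399,117),55);e=(b-a)[:2];L=np.linalg.norm(e);e/=L;n=np.array([e[1],-e[0]])
print(a,b,L,np.degrees(np.arctan2(e[1],e[0])),"centre",(a+b)[:2]/2+n*70, wpos(s,p,(397,300),55),wpos(s,p,(222,305),55))
E
python3 to.py 460 -350 42 90
```

```text
[ 380.2 -287.5   55. ] [ 514.6 -278.5   55. ] 134.70100222344306 3.831051361056691 centre [ 452.07702533 -352.84357833] [ 522.5 -415.5   55. ] [ 385.6 -421.    55. ]
t18.4 [0.0005 0.0007 0.1563] [0.  0.  0.5] psi 90.5 eef [ 459.3 -350.5  198.3] q1,q6 [-44. -45.] F [ 0.5  0.3 -1.1] gap 0.56 grip 31
```

```bash
python3 -m creep '[[0,-0.008,0.01,0,0,0],[0,-0.008,0.025,0,0,0],[-0.001,-0.008,0.04,0,0,0],[-0.001,-0.008,0.06,0,0,0],[-0.001,-0.008,0.08,0,0,0],[-0.001,-0.008,0.1,0,0,0],[-0.001,-0.008,0.12,0,0,0],[-0.001,-0.008,0.14,0,0,0],[-0.001,-0.008,0.155,0,0,0],[-0.001,-0.008,0.163,0,0,0]]' && python3 -m creep '[[0,0,0,0,0,0],[0,0,0,0,0,0],[0,0,0,0,0,0],[0,0,0,0,0,0],[0,0,0,0,0,0],[0,0,0,0,0,0],[0,0,0,0,0,0],[0,0,0,0,0,0],[0,0,0,0,0,0],[0,0,0,0,0,0]]' 0.7 && python3 -m creep '[[0,0,-0.01,0,0,0],[0,0,-0.025,0,0,0],[0,0,-0.05,0,0,0],[0,0,-0.08,0,0,0],[0,0,-0.11,0,0,0],[0,0,-0.14,0,0,0],[0,0,-0.165,0,0,0],[0,0,-0.18,0,0,0],[0,0,-0.18,0,0,0],[0,0,-0.18,0,0,0]]' 1; python3 to.py 443 -176 215 90;python3 shot.py w6
```

```text
t: 19.45
eef_pos: [449.8, -350.6, 33.4]
ee_rot: [-2.209, -2.229, 0.0]
ft_force: [0.1, 0.8, -1.0]
finger_gap: 0.559
grip_force: 31.2
t: 20.45
eef_pos: [451.3, -351.5, 35.3]
ee_rot: [-2.211, -2.231, 0.0]
ft_force: [-0.1, 0.3, 0.2]
finger_gap: 0.851
grip_force: 0.0
t: 21.45
eef_pos: [451.1, -351.3, 215.4]
ee_rot: [2.211, 2.231, -0.0]
ft_force: [0.1, 0.9, -0.5]
finger_gap: 1.0
grip_force: 0.0
t21.4 [ 0.1754 -0.0066  0.0004] [0.  0.  0.5] psi 90.5 eef [ 451.1 -351.3  215.4] q1,q6 [-45. -45.] F [ 0.1  0.9 -0.5] gap 1.00 grip 0
eef [ 451.1 -351.3  215.4] [ 2.2112e+00  2.2312e+00 -1.0000e-04]
```

```bash
python3 -c "
from loc import *
print(plane('scene',(196.5,240),54))"; python3 -m creep '[[0.01,0,0,0,0,-1],[0.03,-0.002,0,0,0,-3],[0.06,-0.004,0,0,0,-5],[0.09,-0.006,0,0,0,-6],[0.12,-0.008,0,0,0,-6],[0.15,-0.009,0,0,0,-6],[0.165,-0.009,0,0,0,-6],[0.175,-0.009,0,0,0,-6],[0.175,-0.009,0,0,0,-6],[0.175,-0.009,0,0,0,-6]]'; python3 shot.py w7
```

```text
[ 349.2794501  -122.63143358   54.        ]
t: 22.5
eef_pos: [441.1, -177.2, 215.3]
ee_rot: [2.091, 2.344, -0.001]
ft_force: [0.8, -0.7, -0.6]
finger_gap: 0.999
grip_force: 0.0
eef [ 441.1 -177.2  215.3] [ 2.0906e+00  2.3439e+00 -9.0000e-04]
```

View pics/w7.png

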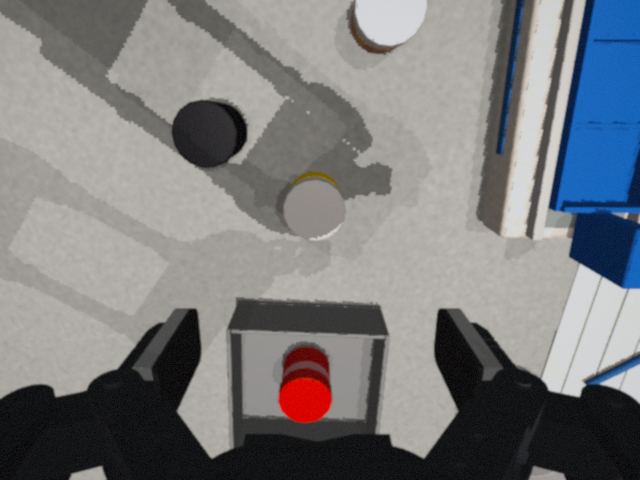

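The red pot stands in the tub. The yellow pot's lid is at (314,208), the brown one's at (390,15), and the black look-alike at (209,133) is well clear.

```bash
python3 - <<'E'
import pickle;from wl import *
s,p=pickle.load(open("w7.pkl","rb"))
print("y",wpos(s,p,(314,208),54),"b",wpos(s,p,(390,15),54),"black",wpos(s,p,(207,134),54))
E
python3 to.py 440 -174 25 96.7
```

```text
y [ 438.6 -173.8   54. ] b [474.6 -35.6  54. ] black [ 354.7 -127.5   54. ]
t22.6 [ 0.0038 -0.0007  0.1903] [ 0.   0.1 -0.2] psi 96.5 eef [ 441.1 -177.5  215.3] q1,q6 [-30. -37.] F [ 0.3 -0.7  0.8] gap 1.00 grip 0
```

```bash
python3 -m creep '[[0.003,-0.002,0.015,0,0,0],[0.003,-0.002,0.035,0,0,0],[0.003,-0.002,0.06,0,0,0],[0.003,-0.002,0.09,0,0,0],[0.003,-0.002,0.12,0,0,0],[0.003,-0.002,0.145,0,0,0],[0.003,-0.002,0.165,0,0,0],[0.003,-0.002,0.18,0,0,0],[0.003,-0.002,0.19,0,0,0],[0.003,-0.002,0.19,0,0,0]]' 1 && python3 -m creep '[[0,0,0,0,0,0],[0,0,0,0,0,0],[0,0,0,0,0,0],[0,0,0,0,0,0],[0,0,0,0,0,0],[0,0,0,0,0,0],[0,0,0,0,0,0],[0,0,0,0,0,0],[0,0,0,0,0,0],[0,0,0,0,0,0]]' -1 30 && python3 -m creep '[[0,0,-0.01,0,0,0],[0,0,-0.025,0,0,0],[0,0,-0.05,0,0,0],[0,0,-0.075,0,0,0],[0,0,-0.1,0,0,0],[0,0,-0.125,0,0,0],[0,0,-0.145,0,0,0],[0,0,-0.155,0,0,0],[0,0,-0.16,0,0,0],[0,0,-0.16,0,0,0]]'; python3 to.py 640 -60 185 96.7
python3 - <<'E'
import pickle,cv2;from wl import *
s,p=pickle.load(open("w4.pkl","rb"));f=p["frame"]
c=f[:,283:300,2].astype(float).mean(1);r=f[:,330:345,2].astype(float).mean(1)
print("L",[(i,int(c[i])) for i in range(82,182,2)]);print("L2",[(i,int(c[i])) for i in range(266,395,2)])
E
```

```text
t: 23.55
eef_pos: [437.8, -174.3, 24.0]
ee_rot: [-2.091, -2.341, 0.001]
ft_force: [-0.7, 0.2, 0.1]
finger_gap: 0.998
grip_force: 0.0
t: 24.55
eef_pos: [439.1, -174.3, 26.3]
ee_rot: [2.09, 2.343, 0.0]
ft_force: [-0.9, -0.5, 6.6]
finger_gap: 0.561
grip_force: 31.0
t: 25.55
eef_pos: [438.3, -173.8, 185.4]
ee_rot: [2.091, 2.344, 0.0]
ft_force: [0.5, -0.6, -0.9]
finger_gap: 0.567
grip_force: 31.2
t25.6 [0.0902 0.2133 0.0004] [ 0.   0.  -0.2] psi 96.5 eef [ 438.3 -173.8  185.4] q1,q6 [-30. -37.] F [ 0.5 -0.6 -0.9] gap 0.57 grip 31
L [(82, 106), (84, 104), (86, 105), (88, 114), (90, 136), (92, 136), (94, 126), (96, 103), (98, 109), (100, 111), (102, 118), (104, 121), (106, 119), (108, 120), (110, 119), (112, 119), (114, 119), (116, 118), (118, 119), (120, 118), (122, 119), (124, 119), (126, 118), (128, 118), (130, 120), (132, 122), (134, 131), (136, 135), (138, 135), (140, 135), (142, 135), (144, 135), (146, 134), (148, 134), (150, 135), (152, 135), (154, 135), (156, 135), (158, 134), (160, 135), (162, 134), (164, 134), (166, 134), (168, 134), (170, 134), (172, 129), (174, 102), (176, 132), (178, 132), (180, 130)]
L2 [(266, 178), (268, 178), (270, 178), (272, 177), (274, 177), (276, 177), (278, 177), (280, 177), (282, 177), (284, 177), (286, 178), (288, 183), (290, 192), (292, 195), (294, 195), (296, 194), (298, 194), (300, 194), (302, 194), (304, 194), (306, 194), (308, 171), (310, 90), (312, 123), (314, 191), (316, 194), (318, 194), (320, 194), (322, 194), (324, 193), (326, 194), (328, 193), (330, 193), (332, 193), (334, 193), (336, 193), (338, 193), (340, 193), (342, 193), (344, 193), (346, 192), (348, 192), (350, 192), (352, 192), (354, 192), (356, 192), (358, 192), (360, 192), (362, 192), (364, 191), (366, 183), (368, 117), (370, 80), (372, 79), (374, 79), (376, 79), (378, 77), (380, 97), (382, 178), (384, 188), (386, 185), (388, 205), (390, 204), (392, 190), (394, 169)]
```

```bash
python3 - <<'E'
import pickle;from wl import *
s,p=pickle.load(open("w4.pkl","rb"))
for n,r,z in[("front outer top",88,72),("front inner top",95,72),("rib01 base",172.5,54),("rib01 top",175.5,61),("rib23 base",308.5,54),("rib23 top",313,61),("rear inner base",367.5,54),("rear inner top",380.5,72),("rear outer top",386,72)]:print(n,wpos(s,p,(316,r),z)[:2])
E
python3 to.py 640 -60 185 96.7
```

```text
front outer top [622.8  86.3]
front inner top [623.3  81.9]
rib01 base [629.5  27.4]
rib01 top [629.7  26.2]
rib23 base [642.6 -86.1]
rib23 top [642.7 -86.5]
rear inner base [ 649.2 -143.6]
rear inner top [ 649.3 -143.5]
rear outer top [ 649.9 -149. ]
t25.6 [0.0902 0.2133 0.0004] [ 0.   0.  -0.2] psi 96.5 eef [ 438.3 -173.8  185.4] q1,q6 [-30. -37.] F [ 0.5 -0.6 -0.9] gap 0.57 grip 31
```

```bash
python3 -m creep '[[0.005,0.01,0,0,0,0],[0.015,0.035,0,0,0,0],[0.03,0.07,0,0,0,0],[0.045,0.105,0,0,0,0],[0.06,0.14,0,0,0,0],[0.072,0.17,0,0,0,0],[0.082,0.195,0,0,0,0],[0.088,0.208,0,0,0,0],[0.0905,0.213,0,0,0,0],[0.0905,0.213,0,0,0,0]]' && python3 -m creep '[[0,0,0.0,0,0,0],[0,0,0.0,0,0,0],[0,0,0.01,0,0,0],[0,0,0.02,0,0,0],[0,0,0.03,0,0,0],[0,0,0.04,0,0,0],[0,0,0.045,0,0,0],[0,0,0.05,0,0,0],[0,0,0.05,0,0,0],[0,0,0.05,0,0,0]]'; python3 to.py 639.8 -59.7 80 96.6
```

```text
t: 26.55
eef_pos: [639.4, -59.4, 184.3]
ee_rot: [-2.09, -2.343, 0.002]
ft_force: [-0.1, -0.1, -1.3]
finger_gap: 0.565
grip_force: 31.3
t: 27.55
eef_pos: [640.0, -59.8, 135.4]
ee_rot: [2.091, 2.344, 0.0]
ft_force: [0.6, 0.7, -1.7]
finger_gap: 0.565
grip_force: 31.3
t27.6 [ 0.0001 -0.0003  0.0554] [ 0.   0.  -0.1] psi 96.5 eef [640.  -59.8 135.4] q1,q6 [-12. -18.] F [ 0.6  0.7 -1.7] gap 0.57 grip 31
```

```bash
python3 -m creep '[[0,0,0.01,0,0,0],[0,0,0.02,0,0,0],[0,0,0.03,0,0,0],[0,0,0.037,0,0,0],[0,0,0.043,0,0,0],[0,0,0.047,0,0,0],[0,0,0.05,0,0,0],[0,0,0.053,0,0,0],[0,0,0.055,0,0,0],[0,0,0.055,0,0,0]]' && python3 to.py 639.8 -59.7 80 96.6
```

```text
t: 28.55
eef_pos: [640.0, -59.8, 80.5]
ee_rot: [2.091, 2.344, 0.0]
ft_force: [0.2, 0.1, -0.3]
finger_gap: 0.56
grip_force: 31.3
t28.6 [ 0.0001 -0.0002  0.0005] [ 0.   0.  -0.1] psi 96.5 eef [640.  -59.8  80.5] q1,q6 [-12. -18.] F [ 0.2  0.1 -0.3] gap 0.56 grip 31
```

```bash
python3 -m creep '[[0,0,0,0,0,0],[0,0,0,0,0,0],[0,0,0,0,0,0],[0,0,0,0,0,0],[0,0,0,0,0,0],[0,0,-0.01,0,0,0],[0,0,-0.03,0,0,0],[0,0,-0.06,0,0,0],[0,0,-0.09,0,0,0],[0,0,-0.12,0,0,0]]' 1 && python3 -m creep '[[0,-0.01,-0.01,0,0,0],[0.01,-0.03,-0.015,0,0,0],[0.02,-0.06,-0.015,0,0,0],[0.03,-0.09,-0.015,0,0,0],[0.04,-0.12,-0.015,0,0,0],[0.044,-0.15,-0.015,0,0,0],[0.044,-0.161,-0.015,0,0,0],[0.044,-0.161,-0.015,0,0,0],[0.044,-0.161,-0.015,0,0,0],[0.044,-0.161,-0.015,0,0,0]]'; python3 shot.py w8
```

```text
t: 29.55
eef_pos: [639.8, -59.8, 202.3]
ee_rot: [2.091, 2.344, 0.0]
ft_force: [0.9, -0.1, -0.6]
finger_gap: 1.002
grip_force: 0.0
t: 30.55
eef_pos: [476.3, -34.7, 215.3]
ee_rot: [2.091, 2.343, 0.001]
ft_force: [0.4, 0.9, 0.1]
finger_gap: 1.0
grip_force: 0.0
eef [476.3 -34.7 215.3] [2.0913e+00 2.3431e+00 9.0000e-04]
```

View pics/w8.png

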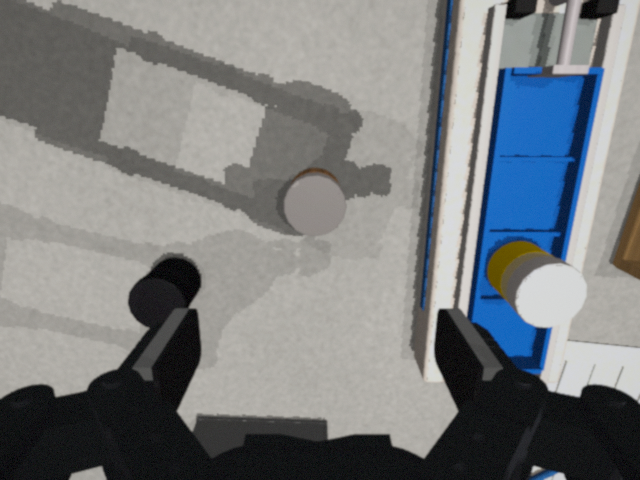

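Yellow sits upright in bay 2, between the ribs at rows 231 and 297. The brown lid is at (314,205).

```bash
python3 - <<'E'
import pickle;from wl import *
s,p=pickle.load(open("w8.pkl","rb"))
print("b",wpos(s,p,(314.5,205.5),54),"yellow lid",wpos(s,p,(544,288),108),"rib01",wpos(s,p,(537,157),58),"rib12",wpos(s,p,(525,231),58))
E
python3 to.py 475 -32 26 96.5
```

```text
b [474.1 -29.1  54. ] yellow lid [633.5 -55.9 108. ] rib01 [632.2  26.3  58. ] rib12 [638.5 -30.   58. ]
t30.6 [ 0.0028 -0.001   0.1891] [0. 0. 0.] psi 96.5 eef [476.2 -34.6 215.1] q1,q6 [-13. -19.] F [ 0.4  0.1 -0. ] gap 1.00 grip 0
```

```bash
python3 -m creep '[[0.006,-0.0015,0.015,0,0,0],[0.006,-0.0015,0.035,0,0,0],[0.006,-0.0015,0.06,0,0,0],[0.006,-0.0015,0.09,0,0,0],[0.006,-0.0015,0.12,0,0,0],[0.006,-0.0015,0.145,0,0,0],[0.006,-0.0015,0.165,0,0,0],[0.006,-0.0015,0.18,0,0,0],[0.006,-0.0015,0.19,0,0,0],[0.006,-0.0015,0.19,0,0,0]]' 1 && python3 -m creep '[[0,0,0,0,0,0],[0,0,0,0,0,0],[0,0,0,0,0,0],[0,0,0,0,0,0],[0,0,0,0,0,0],[0,0,0,0,0,0],[0,0,0,0,0,0],[0,0,0,0,0,0],[0,0,0,0,0,0],[0,0,0,0,0,0]]' -1 30 && python3 -m creep '[[0,0,-0.01,0,0,0],[0,0,-0.025,0,0,0],[0,0,-0.05,0,0,0],[0,0,-0.075,0,0,0],[0,0,-0.1,0,0,0],[0,0,-0.125,0,0,0],[0,0,-0.145,0,0,0],[0,0,-0.155,0,0,0],[0,0,-0.16,0,0,0],[0,0,-0.16,0,0,0]]'; python3 to.py 633 -2.7 185 96.6
```

```text
t: 31.6
eef_pos: [472.4, -28.5, 23.9]
ee_rot: [-2.09, -2.342, 0.002]
ft_force: [-0.2, -0.1, -0.4]
finger_gap: 0.998
grip_force: 0.0
t: 32.6
eef_pos: [473.5, -28.7, 26.2]
ee_rot: [2.09, 2.343, 0.002]
ft_force: [-1.3, -0.1, 6.9]
finger_gap: 0.56
grip_force: 31.0
t: 33.6
eef_pos: [472.5, -28.5, 185.4]
ee_rot: [2.092, 2.344, 0.0]
ft_force: [-0.3, 0.6, -0.1]
finger_gap: 0.561
grip_force: 31.3
t33.6 [0.0075 0.1624 0.0004] [ 0.   0.  -0.1] psi 96.5 eef [472.5 -28.5 185.4] q1,q6 [-12. -18.] F [-0.3  0.6 -0.1] gap 0.56 grip 31
```

```bash
python3 -m creep '[[0.001,0.01,0,0,0,0],[0.002,0.03,0,0,0,0],[0.004,0.06,0,0,0,0],[0.005,0.09,0,0,0,0],[0.006,0.115,0,0,0,0],[0.007,0.135,0,0,0,0],[0.0075,0.15,0,0,0,0],[0.0075,0.158,0,0,0,0],[0.0075,0.1625,0,0,0,0],[0.0075,0.1625,0,0,0,0]]' && python3 -m creep '[[0,0,0.0,0,0,0],[0,0,0.0,0,0,0],[0,0,0.01,0,0,0],[0,0,0.02,0,0,0],[0,0,0.03,0,0,0],[0,0,0.04,0,0,0],[0,0,0.045,0,0,0],[0,0,0.05,0,0,0],[0,0,0.05,0,0,0],[0,0,0.05,0,0,0]]' && python3 -m creep '[[0,0,0.01,0,0,0],[0,0,0.02,0,0,0],[0,0,0.03,0,0,0],[0,0,0.037,0,0,0],[0,0,0.043,0,0,0],[0,0,0.047,0,0,0],[0,0,0.05,0,0,0],[0,0,0.053,0,0,0],[0,0,0.055,0,0,0],[0,0,0.055,0,0,0]]' && python3 to.py 633 -2.7 80 96.6
```

```text
t: 34.6
eef_pos: [633.3, -2.6, 184.4]
ee_rot: [-2.091, -2.343, 0.001]
ft_force: [-0.6, 0.5, -0.3]
finger_gap: 0.562
grip_force: 31.3
t: 35.6
eef_pos: [633.5, -2.7, 135.4]
ee_rot: [2.091, 2.344, 0.0]
ft_force: [0.9, 0.6, 0.0]
finger_gap: 0.562
grip_force: 31.3
t: 36.6
eef_pos: [633.4, -2.7, 80.4]
ee_rot: [2.091, 2.344, 0.0]
ft_force: [-0.1, -0.2, -0.9]
finger_gap: 0.561
grip_force: 31.3
t36.6 [ 0.     -0.0004  0.0004] [ 0.   0.  -0.1] psi 96.5 eef [633.4  -2.7  80.4] q1,q6 [ -7. -13.] F [-0.1 -0.2 -0.9] gap 0.56 grip 31
```

```bash
python3 -m creep '[[0,0,0,0,0,0],[0,0,0,0,0,0],[0,0,0,0,0,0],[0,0,0,0,0,0],[0,0,0,0,0,0],[0,0,-0.01,0,0,0],[0,0,-0.03,0,0,0],[0,0,-0.06,0,0,0],[0,0,-0.09,0,0,0],[0,0,-0.12,0,0,0]]' 1; python3 to.py 612 170 215 43.5
```

```text
t: 37.6
eef_pos: [633.3, -2.6, 202.3]
ee_rot: [2.091, 2.344, 0.001]
ft_force: [0.6, -0.4, -0.9]
finger_gap: 1.003
grip_force: 0.0
t37.6 [ 0.1739 -0.0015 -0.0128] [ 0. -0. 53.] psi 96.5 eef [633.3  -2.6 202.3] q1,q6 [ -7. -13.] F [ 0.6 -0.4 -0.9] gap 1.00 grip 0
```

```bash
python3 -m creep '[[0.01,0,-0.005,0,0,4],[0.03,0,-0.01,0,0,11],[0.06,0,-0.013,0,0,19],[0.09,0,-0.013,0,0,27],[0.12,0,-0.013,0,0,35],[0.145,-0.001,-0.013,0,0,43],[0.165,-0.0015,-0.013,0,0,50],[0.174,-0.0015,-0.013,0,0,53],[0.174,-0.0015,-0.013,0,0,53],[0.174,-0.0015,-0.013,0,0,53]]'; python3 shot.py w9
```

```text
t: 38.6
eef_pos: [612.1, 169.9, 213.8]
ee_rot: [2.916, 1.167, 0.001]
ft_force: [0.5, 0.2, -0.1]
finger_gap: 0.996
grip_force: 0.0
eef [612.1 169.9 213.8] [2.9162e+00 1.1665e+00 6.0000e-04]
```

View pics/w9.png

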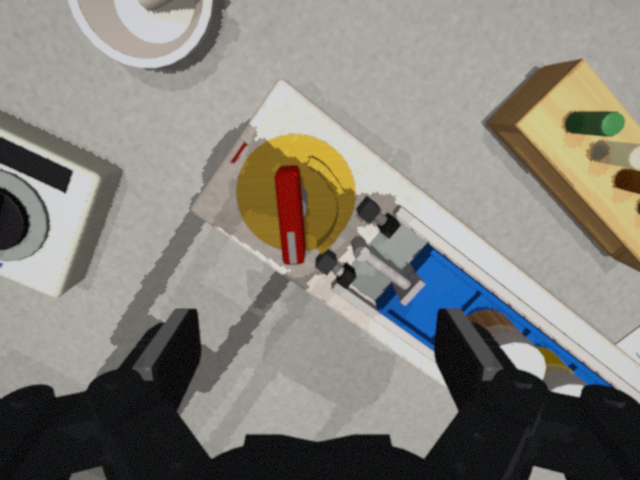

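```bash
python3 - <<'E'
import pickle;from wl import *
s,p=pickle.load(open("w9.pkl","rb"))
a=wpos(s,p,(288.5,168),126);b=wpos(s,p,(292.5,262),126);d=a-b
print("bar",a,b,(a+b)/2,np.linalg.norm(d),np.degrees(np.arctan2(d[1],d[0])),"disc",wpos(s,p,(296,194),52),"stud",wpos(s,p,(366,253),77))
E
python3 to.py 610 190 95 46
```

```text
bar [633.7 212.5 126. ] [593.1 172.2 126. ] [613.4  192.35 126.  ] 57.20533191932377 44.787532075832885 disc [611.9 191.7  52. ] stud [619.6 127.2  77. ]
t38.6 [ 0.0125 -0.0165  0.1187] [ 0.  -0.  -2.4] psi 43.6 eef [612.2 169.5 213.7] q1,q6 [ 9. 56.] F [-0.7 -0.3  0.6] gap 1.00 grip 0
```

```bash
python3 -m creep '[[0.005,-0.005,0,0,0,-1],[0.01,-0.01,0,0,0,-1],[0.0154,-0.0157,0.01,0,0,-1],[0.0154,-0.0157,0.03,0,0,-1],[0.0154,-0.0157,0.05,0,0,-1],[0.0154,-0.0157,0.07,0,0,-1],[0.0154,-0.0157,0.09,0,0,-1],[0.0154,-0.0157,0.105,0,0,-1],[0.0154,-0.0157,0.115,0,0,-1],[0.0154,-0.0157,0.119,0,0,-1]]' 1 && python3 to.py 612.5 191.5 95 45 && python3 -m creep '[[0,0,0,0,0,0],[0,0,0,0,0,0],[0,0,0,0,0,0],[0,0,0,0,0,0],[0,0,0,0,0,0],[0,0,0,0,0,0],[0,0,0,0,0,0],[0,0,0,0,0,0],[0,0,0,0,0,0],[0,0,0,0,0,0]]' -1 30;  python3 to.py 612.5 191.5 95 45;python3 -c 'from station import robot;import numpy as np;s=robot.sense();print(s["wrist_torque"].round(2))'
```

```text
t: 39.65
eef_pos: [611.6, 192.2, 92.6]
ee_rot: [-2.907, -1.19, 0.004]
ft_force: [-0.5, 0.4, -0.0]
finger_gap: 1.003
grip_force: 0.0
t39.6 [ 0.0001  0.0011 -0.0024] [-0.1  0.1 -0.5] psi 44.5 eef [611.6 192.2  92.6] q1,q6 [11. 57.] F [-0.5  0.4 -0. ] gap 1.00 grip 0
t: 40.65
eef_pos: [612.3, 192.7, 95.1]
ee_rot: [-2.907, -1.189, -0.001]
ft_force: [-2.4, 2.6, 6.1]
finger_gap: 0.161
grip_force: 41.2
t40.6 [-0.0007  0.001   0.0001] [-0.  -0.1 -0.5] psi 44.5 eef [612.3 192.7  95.1] q1,q6 [11. 57.] F [-2.4  2.6  6.1] gap 0.16 grip 41
[ 0.39  0.41 -0.03]
```

```bash
W='from station import robot;import numpy as np;s=robot.sense();print(s["wrist_torque"].round(2))'; python3 -m creep '[[0,0,0,0,0,-4],[0,0,0,0,0,-9],[0,0,0,0,0,-14],[0,0,0,0,0,-19],[0,0,0,0,0,-24],[0,0,0,0,0,-29],[0,0,0,0,0,-34],[0,0,0,0,0,-39],[0,0,0,0,0,-43],[0,0,0,0,0,-46]]'; python3 -c "$W";python3 -m creep '[[0,0,0,0,0,-1],[0,0,0,0,0,-2],[0,0,0,0,0,-3],[0,0,0,0,0,-4],[0,0,0,0,0,-5],[0,0,0,0,0,-6],[0,0,0,0,0,-7],[0,0,0,0,0,-8],[0,0,0,0,0,-8],[0,0,0,0,0,-8]]'; python3 -c "$W"; python3 to.py 612.5 191.5 95 96.7
```

```text
t: 41.65
eef_pos: [610.8, 193.3, 95.1]
ee_rot: [-2.207, -2.231, 0.001]
ft_force: [-5.3, 3.5, 7.1]
finger_gap: 0.16
grip_force: 41.5
[ 0.56  0.74 -0.07]
t: 42.65
eef_pos: [610.6, 193.1, 95.1]
ee_rot: [-2.052, -2.374, 0.001]
ft_force: [-6.3, 3.1, 8.6]
finger_gap: 0.159
grip_force: 54.2
[ 0.39  0.81 -0.93]
t42.6 [-0.0019  0.0017  0.0001] [-0.2 -0.2  1.6] psi 98.3 eef [610.6 193.1  95.1] q1,q6 [11.  3.] F [-6.3  3.1  8.6] gap 0.16 grip 54
```

```bash
python3 -m creep '[[0,0,0,0,0,0],[0,0,0,0,0,0],[0,0,0,0,0,0],[0,0,0,0,0,0],[0,0,0,0,0,0],[0,0,-0.01,0,0,0],[0,0,-0.03,0,0,0],[0,0,-0.06,0,0,0],[0,0,-0.09,0,0,0],[0,0,-0.12,0,0,0]]' 1 ; python3 shot.py w10;  python3 to.py 652.7 -169.2 215 96.7
```

```text
t: 43.65
eef_pos: [612.5, 192.0, 216.2]
ee_rot: [2.05, 2.38, 0.001]
ft_force: [0.2, -0.3, -0.2]
finger_gap: 0.993
grip_force: 0.0
eef [612.5 192.  216.2] [2.0500e+00 2.3797e+00 7.0000e-04]
t43.7 [-0.3634 -0.0167  0.0069] [ 0.6 -0.   1.8] psi 98.5 eef [615.3 192.6 222.2] q1,q6 [11.  3.] F [1.7 0.6 3. ] gap 1.00 grip 0
```

```bash
python3 -m creep '[[-0.015,-0.001,0,0,0,0],[-0.045,-0.002,0,0,0,0],[-0.09,-0.004,0,0,0,0],[-0.14,-0.006,0,0,0,1],[-0.19,-0.008,0,0,0,1],[-0.24,-0.01,0,0,0,2],[-0.285,-0.012,0,0,0,2],[-0.325,-0.013,0,0,0,2],[-0.35,-0.014,0,0,0,2],[-0.363,-0.014,0,0,0,2]]' && python3 -m creep '[[0,0,0,0,0,0],[0,0,0,0,0,0],[0,0,0.01,0,0,0],[0,0,0.025,0,0,0],[0,0,0.04,0,0,0],[0,0,0.055,0,0,0],[0,0,0.07,0,0,0],[0,0,0.075,0,0,0],[0,0,0.075,0,0,0],[0,0,0.075,0,0,0]]'; python3 shot.py w11;  python3 to.py 652.7 -169.2 85 96.7
```

```text
t: 44.7
eef_pos: [651.2, -172.6, 212.9]
ee_rot: [-2.094, -2.339, 0.003]
ft_force: [-0.4, 0.9, 0.2]
finger_gap: 1.001
grip_force: 0.0
t: 45.7
eef_pos: [652.6, -168.4, 139.8]
ee_rot: [2.09, 2.344, 0.0]
ft_force: [1.1, 0.4, -0.1]
finger_gap: 1.0
grip_force: 0.0
eef [ 652.6 -168.4  139.8] [2.0901e+00 2.3444e+00 5.0000e-04]
t45.8 [-0.0004 -0.0003  0.0552] [ 0.1  0.  -0.1] psi 96.6 eef [ 652.9 -168.7  140.2] q1,q6 [-20. -27.] F [-0.1 -0.9 -0.1] gap 1.00 grip 0
```

View pics/w11.png

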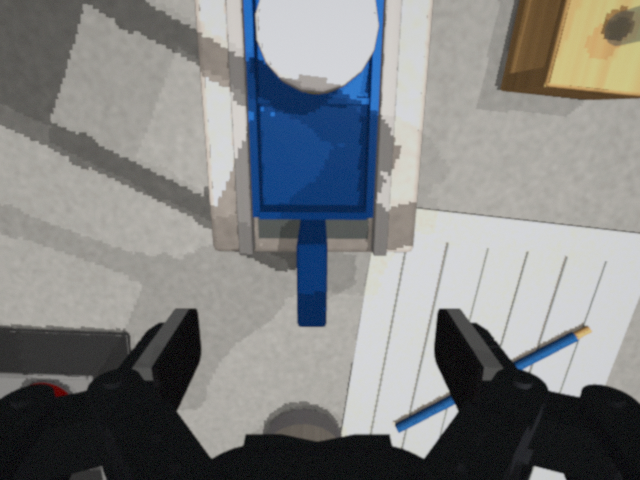

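```bash
python3 - <<'E'
import pickle;from wl import *
s,p=pickle.load(open("w11.pkl","rb"));print(wpos(s,p,(312,325),114),wpos(s,p,(313,226),114),"rear inner top",wpos(s,p,(313,208),72))
E
python3 -m creep '[[0,0,0.01,0,0,0],[0,0,0.02,0,0,0],[0,0,0.03,0,0,0],[0,0,0.04,0,0,0],[0,0,0.047,0,0,0],[0,0,0.052,0,0,0],[0,0,0.055,0,0,0],[0,0,0.055,0,0,0],[0,0,0.055,0,0,0],[0,0,0.055,0,0,0]]' && python3 -m creep '[[0,0,0,0,0,0],[0,0,0,0,0,0],[0,0,0,0,0,0],[0,0,0,0,0,0],[0,0,0,0,0,0],[0,0,0,0,0,0],[0,0,0,0,0,0],[0,0,0,0,0,0],[0,0,0,0,0,0],[0,0,0,0,0,0]]' -1 20; python3 to.py 652.7 -169.2 85 96.7
```

```text
[ 653.  -188.7  114. ] [ 648.1 -140.7  114. ] rear inner top [ 647.9 -142.7   72. ]
t: 46.75
eef_pos: [652.6, -169.2, 84.9]
ee_rot: [2.091, 2.343, 0.001]
ft_force: [-0.8, -0.5, 0.3]
finger_gap: 1.001
grip_force: 0.0
t: 47.75
eef_pos: [652.2, -169.1, 84.4]
ee_rot: [2.092, 2.344, -0.001]
ft_force: [-1.5, -0.3, 1.4]
finger_gap: 0.161
grip_force: 22.0
t47.8 [-0.0001  0.0005 -0.0006] [-0.   0.  -0.2] psi 96.5 eef [ 652.2 -169.1   84.4] q1,q6 [-20. -27.] F [-1.5 -0.3  1.4] gap 0.16 grip 22
```

```bash
python3 -m creep '[[0.002,0,0,0,0,0],[0.005,0,0,0,0,0],[0.008,0,0,0,0,0],[0.011,0,0,0,0,0],[0.014,0,0,0,0,0],[0.017,0,0,0,0,0],[0.02,0,0,0,0,0],[0.023,0,0,0,0,0],[0.026,0,0,0,0,0],[0.028,0,0,0,0,0]]' && python3 -m creep '[[0.001,0,0,0,0,0],[0.002,0,0,0,0,0],[0.003,0,0,0,0,0],[0.004,0,0,0,0,0],[0.005,0,0,0,0,0],[0.006,0,0,0,0,0],[0.006,0,0,0,0,0],[0.006,0,0,0,0,0],[0.006,0,0,0,0,0],[0.006,0,0,0,0,0]]' && python3 -m creep '[[0.001,0,0,0,0,0],[0.002,0,0,0,0,0],[0.003,0,0,0,0,0],[0.004,0,0,0,0,0],[0.004,0,0,0,0,0],[0.004,0,0,0,0,0],[0.004,0,0,0,0,0],[0.004,0,0,0,0,0],[0.004,0,0,0,0,0],[0.004,0,0,0,0,0]]'; python3 to.py 652.7 -169.2 85 96.7
```

```text
t: 48.75
eef_pos: [649.2, -140.9, 84.4]
ee_rot: [2.091, 2.344, 0.0]
ft_force: [-0.9, -3.0, 1.6]
finger_gap: 0.158
grip_force: 21.9
t: 49.75
eef_pos: [648.7, -136.5, 84.4]
ee_rot: [2.09, 2.343, -0.002]
ft_force: [-0.0, -6.0, 1.6]
finger_gap: 0.16
grip_force: 21.9
t: 50.75
eef_pos: [648.4, -133.2, 84.4]
ee_rot: [2.09, 2.342, -0.003]
ft_force: [0.0, -8.0, 1.7]
finger_gap: 0.157
grip_force: 21.9
t50.8 [-0.0363  0.0002 -0.0005] [ 0.   0.2 -0.2] psi 96.5 eef [ 648.4 -133.2   84.4] q1,q6 [-18. -24.] F [ 0.  -8.   1.7] gap 0.16 grip 22
```

```bash
python3 -m creep '[[0,0,0,0,0,0],[0,0,0,0,0,0],[0,0,0,0,0,0],[0,0,0,0,0,0],[0,0,-0.01,0,0,0],[0,0,-0.03,0,0,0],[0,0,-0.06,0,0,0],[0,0,-0.09,0,0,0],[0,0,-0.12,0,0,0],[0,0,-0.13,0,0,0]]' 1 ;  python3 to.py 620 130 215 96.7
```

```text
t: 51.75
eef_pos: [649.8, -131.6, 218.9]
ee_rot: [2.087, 2.339, 0.005]
ft_force: [0.1, 0.1, -0.1]
finger_gap: 0.998
grip_force: 0.0
t51.8 [2.633e-01 1.000e-04 3.200e-03] [ 0.4  0.2 -0.2] psi 96.5 eef [ 649.8 -131.6  218.9] q1,q6 [-17. -24.] F [ 0.1  0.1 -0.1] gap 1.00 grip 0
```

```bash
python3 -m creep '[[0.01,0,0,0,0,0],[0.03,0,0,0,0,0],[0.065,0,0,0,0,0],[0.1,0,0,0,0,0],[0.14,0,0,0,0,0],[0.18,0,0,0,0,0],[0.22,0,0,0,0,0],[0.25,0,0,0,0,0],[0.263,0,0,0,0,0],[0.263,0,0,0,0,0]]';python3 shot.py w12
```

```text
t: 52.75
eef_pos: [616.5, 132.5, 212.7]
ee_rot: [-2.086, -2.346, 0.003]
ft_force: [0.5, -0.3, -0.3]
finger_gap: 1.0
grip_force: 0.0
eef [616.5 132.5 212.7] [-2.086  -2.3459  0.0034]
```

View pics/w12.png

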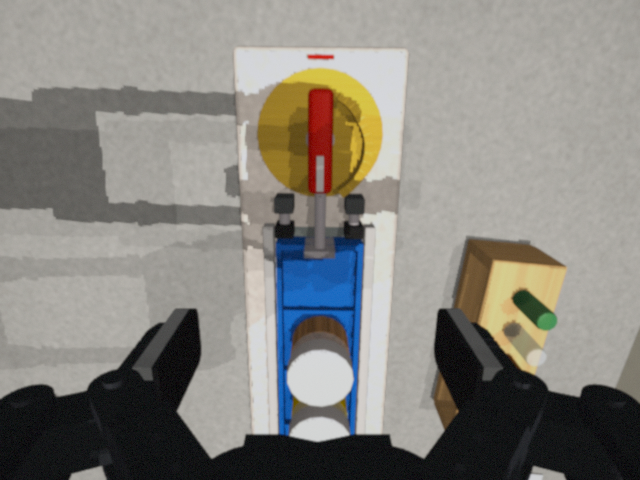

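Stud head is under the bar, inside the cam mouth, and the tray front rests against the pads at (285,228) and (354,228). That was my 15th picture, one over the limit, so I'll rely on numbers from here.

```bash
python3 - <<'E'
import pickle;from wl import *
s,p=pickle.load(open("w12.pkl","rb"))
a=wpos(s,p,(320,90),126);b=wpos(s,p,(320,191),126);print("bar",a,b,(a+b)/2,"front wall outer top",wpos(s,p,(319,237),72),"disc",wpos(s,p,(320,131),52))
E
python3 to.py 611.8 191.8 95 97.5
```

```text
bar [608.1 218.4 126. ] [614.5 164.1 126. ] [611.3  191.25 126.  ] front wall outer top [619.3 119.6  72. ] disc [611.2 193.8  52. ]
t52.8 [0.0614 0.002  0.1179] [-0.1  0.  -0.9] psi 96.6 eef [617.2 130.7 213. ] q1,q6 [ 6. -1.] F [ 0.6 -0.4  0. ] gap 1.00 grip 0
```

```bash
python3 -m creep '[[0.02,0.001,0,0,0,0],[0.045,0.002,0,0,0,-0.5],[0.0612,0.0015,0.01,0,0,-0.5],[0.0612,0.0015,0.03,0,0,-0.5],[0.0612,0.0015,0.05,0,0,-0.5],[0.0612,0.0015,0.07,0,0,-0.5],[0.0612,0.0015,0.09,0,0,-0.5],[0.0612,0.0015,0.105,0,0,-0.5],[0.0612,0.0015,0.115,0,0,-0.5],[0.0612,0.0015,0.118,0,0,-0.5]]' 1 && python3 to.py 611.8 191.8 95 97.5 && python3 -m creep '[[0,0,0,0,0,0],[0,0,0,0,0,0],[0,0,0,0,0,0],[0,0,0,0,0,0],[0,0,0,0,0,0],[0,0,0,0,0,0],[0,0,0,0,0,0],[0,0,0,0,0,0],[0,0,0,0,0,0],[0,0,0,0,0,0]]' -1 40;  python3 to.py 611.8 191.8 95 97
```

```text
t: 53.8
eef_pos: [611.8, 189.9, 94.4]
ee_rot: [-2.082, -2.351, 0.005]
ft_force: [-0.6, 0.1, -0.1]
finger_gap: 1.0
grip_force: 0.0
t53.8 [ 0.0019  0.0002 -0.0006] [-0.2  0.  -0.5] psi 97.0 eef [611.8 189.9  94.4] q1,q6 [11.  4.] F [-0.6  0.1 -0.1] gap 1.00 grip 0
t: 54.8
eef_pos: [610.8, 190.8, 96.8]
ee_rot: [-2.081, -2.35, 0.004]
ft_force: [-4.3, -1.2, 4.5]
finger_gap: 0.156
grip_force: 41.1
t54.8 [0.0008 0.0011 0.0018] [-0.2 -0.  -0. ] psi 97.0 eef [610.8 190.8  96.8] q1,q6 [11.  4.] F [-4.3 -1.2  4.5] gap 0.16 grip 41
```

```bash
W='from station import robot;import numpy as np;s=robot.sense();print(s["wrist_torque"].round(2),s["q"][5])'; python3 -m creep '[[0,0,0,0,0,4],[0,0,0,0,0,9],[0,0,0,0,0,14],[0,0,0,0,0,20],[0,0,0,0,0,26],[0,0,0,0,0,32],[0,0,0,0,0,38],[0,0,0,0,0,44],[0,0,0,0,0,50],[0,0,0,0,0,55]]'; python3 -c "$W";python3 -m creep '[[0,0,0,0,0,6],[0,0,0,0,0,12],[0,0,0,0,0,18],[0,0,0,0,0,24],[0,0,0,0,0,30],[0,0,0,0,0,36],[0,0,0,0,0,42],[0,0,0,0,0,48],[0,0,0,0,0,54],[0,0,0,0,0,60]]'; python3 -c "$W"; python3 to.py 611.8 191.8 95 97
```

```text
t: 55.8
eef_pos: [610.5, 191.0, 96.8]
ee_rot: [-2.934, -1.121, 0.006]
ft_force: [-6.3, -0.4, 4.9]
finger_gap: 0.157
grip_force: 40.3
[-0.02  0.77  0.14] 1.034885111361167
t: 56.8
eef_pos: [610.4, 191.3, 96.7]
ee_rot: [3.102, -0.496, -0.006]
ft_force: [-6.3, 0.2, 5.1]
finger_gap: 0.153
grip_force: 40.3
[0.18 0.7  0.38] 2.0819535266084404
t56.8 [ 0.0011 -0.0009  0.0017] [  -0.2    0.2 -115.2] psi -18.2 eef [610.4 191.3  96.7] q1,q6 [ 11. 119.] F [-6.3  0.2  5.1] gap 0.15 grip 40
```

```bash
W='from station import robot;import numpy as np;s=robot.sense();print(s["wrist_torque"].round(2),s["q"][5])'; python3 -m creep '[[0,0,0,0,0,3],[0,0,0,0,0,6],[0,0,0,0,0,9],[0,0,0,0,0,12],[0,0,0,0,0,15],[0,0,0,0,0,17],[0,0,0,0,0,19],[0,0,0,0,0,21],[0,0,0,0,0,22],[0,0,0,0,0,23]]'; python3 -c "$W"; python3 -m creep '[[0,0,0,0,0,0.5],[0,0,0,0,0,1],[0,0,0,0,0,1.5],[0,0,0,0,0,2],[0,0,0,0,0,2.5],[0,0,0,0,0,2.5],[0,0,0,0,0,2.5],[0,0,0,0,0,2.5],[0,0,0,0,0,2.5],[0,0,0,0,0,2.5]]'; python3 -c "$W";python3 to.py 611.8 191.8 95 97
```

```text
t: 57.8
eef_pos: [610.5, 191.4, 96.8]
ee_rot: [2.942, -1.1, -0.006]
ft_force: [-6.8, -0.2, 4.6]
finger_gap: 0.153
grip_force: 40.2
[0.22 0.64 0.16] 2.480302477426683
t: 58.8
eef_pos: [610.6, 191.3, 96.8]
ee_rot: [2.919, -1.158, -0.005]
ft_force: [-5.4, 0.7, 4.8]
finger_gap: 0.16
grip_force: 50.8
[0.14 0.78 1.05] 2.520834323360786
t58.8 [ 0.0006 -0.0012  0.0018] [-1.000e-01  3.000e-01 -1.403e+02] psi -43.3 eef [610.6 191.3  96.8] q1,q6 [ 11. 144.] F [-5.4  0.7  4.8] gap 0.16 grip 51
```

Stop reached: torque rose to 1.05 N m at about 140°. I'll release, lift clear and check the dock numerically.

```bash
python3 -m creep '[[0,0,0,0,0,0],[0,0,0,0,0,0],[0,0,0,0,0,0],[0,0,0,0,0,0],[0,0,0,0,0,0],[0,0,-0.01,0,0,0],[0,0,-0.03,0,0,0],[0,0,-0.06,0,0,0],[0,0,-0.09,0,0,0],[0,0,-0.12,0,0,0]]' 1 && python3 -m creep '[[0,0,-0.02,0,0,0],[0,0,-0.05,0,0,0],[0,0,-0.08,0,0,0],[0,0,-0.1,0,0,0],[0,0,-0.11,0,0,0],[0,0,-0.11,0,0,0],[0,0,-0.11,0,0,0],[0,0,-0.11,0,0,0],[0,0,-0.11,0,0,0],[0,0,-0.11,0,0,0]]'; python3 shot.py w13
python3 - <<'E'
import pickle,cv2;from wl import *
from station import robot
s,p=pickle.load(open("w13.pkl","rb"));f=p["frame"];h=cv2.cvtColor(f,cv2.COLOR_RGB2HSV)
def blob(m,f,n):
    for c in sorted(cv2.findContours(m.astype(np.uint8),0,2)[0],key=cv2.contourArea)[-n:]:
        if cv2.contourArea(c)>20: yield c
red=(h[...,1]>180)&((h[...,0]<6)|(h[...,0]>174))&(h[...,2]>60)
for c in blob(red,f,1):
    b=cv2.boxPoints(cv2.minAreaRect(c));w=[wpos(s,p,u,126)[:2] for u in b];d=max(w[1]-w[0],w[2]-w[1],key=np.linalg.norm);print("bar",np.mean(w,0),np.linalg.norm(d),np.degrees(np.arctan2(d[1],d[0])))
blue=(h[...,1]>150)&(abs(h[...,0].astype(int)-112)<12)
for c in blob(blue,f,2):
    b=c[:,0,:];w=np.array([wpos(s,p,u,72)[:2] for u in b]);print("tray blob",cv2.contourArea(c),"max along",(w@np.array([-.117,.993])).max())
cam=np.array([611.4,192]);print("cam along",cam@np.array([-.117,.993]))
# side-camera: lid blobs
q=robot.snapshot("side");
for X,n in[((629.1,31.5,108),"brown"),((635.8,-25.6,108),"yellow"),((451.3,-351.5,58),"redpot")]:
    u=q["K"]@(q["R"]@np.array(X)+q["t"]);u=(u[:2]/u[2]).astype(int);print(n,u,q["frame"][u[1]-2:u[1]+3,u[0]-2:u[0]+3].reshape(-1,3).mean(0).round())
print(robot.sense()["t"])
E
```

```text
t: 59.8
eef_pos: [612.8, 191.0, 218.2]
ee_rot: [-2.918, 1.164, -0.001]
ft_force: [-0.7, 0.7, 0.3]
finger_gap: 0.996
grip_force: 0.0
t: 60.8
eef_pos: [612.5, 191.0, 325.3]
ee_rot: [2.917, -1.164, -0.002]
ft_force: [-0.5, -0.3, 0.5]
finger_gap: 0.998
grip_force: 0.0
eef [612.5 191.  325.3] [ 2.9171e+00 -1.1636e+00 -2.3000e-03]
bar [613.325 189.9  ] 57.23224615546733 136.77001086700102
tray blob 605.0 max along -51.75330000000001
tray blob 6001.5 max along 53.894099999999995
cam along 119.12219999999999
brown [280 239] [214. 219. 213.]
yellow [293 222] [214. 218. 213.]
redpot [439 192] [205.  43.  37.]
60.9
```

```bash
python3 -c "
from station import robot;print(robot.sign_off())"
```

```text
the job is handed in; nothing more can be done
None
```

The job is handed in, though I viewed 15 pictures, one over the limit of 14, and no verdict came back: knob off, red pot in the tub, both white-lidded pots upright in bays 1 and 2, tray docked with the cam at its clockwise stop (about 2.4 rad by my measurements), and the gripper clear of everything.

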